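Index a star wheel one pocket on

ROBOT

A 6-joint arm with a two-finger parallel gripper is mounted at the origin on the work surface. World frame = base frame: x ahead of the robot, y to its left, z up, the work surface at z = 0. Lengths are in m, angles in rad, forces in N, time in s.
With the tool pointing down it reaches from about 0.425 to 0.95 m from the base axis. Payload 3.5 kg.
Tool frame: the origin (TCP) lies at the very end of the fingers, on their centre line; the grasp point (between the pads) lies 19 mm behind it; z points along the fingers, y is the direction in which the jaws open and shut (so a half turn about z gives the same grasp; the last joint's range is limited). The gripper opens to 85 mm and grips with 20 to 120 N. Pads are 22 mm wide; open, the fingers measure 114 mm over their backs; the gripper's body (76 mm by 85 mm) begins 54 mm behind the grasp point. The pads swing forward as they close: fully open they stand 13 mm farther back than shut.
Start: joints at [-1.468, 0.286, 1.577, -0, 1.279, -0.15], TCP at [0.169, -0.654, 0.208] pointing down, gripper open.
Joint ranges: [-2.77, 2.77], [-0.9, 2.22], [0.21, 2.48], [-1.53, 4.67], [0.24, 2.81], [-2.84, 2.84]. Speed limits (rad/s): [2.79, 2.79, 3.14, 3.14, 3.14, 3.14].

INTERFACE

Orientations are given as [roll, pitch, yaw] about the fixed x, y, z axes, in that order (R = Rz(yaw) Ry(pitch) Rx(roll)).
In Python, from rig import sensors, vision, env gives the robot as it stands. The module is installed in compiled form; this text tells all that it offers.
- The arm moves only by the shell command python3 -m jog 'ROWS' [FORCE]. ROWS is JSON, one flat list of numbers, 5 for each row, row after row: the opening, from 0 (shut) to 1 (fully open), then the shift along the tool's x, y, z in mm, then the turn about the tool's z in degrees. In form: [fingers, x, y, z, roll, fingers, x, y, z, roll, ...]. A call has 1 to 20 rows; each row is the pose to reach, as a shift and turn from the pose commanded when the call began, along the tool's axes at that moment; what a row does not reach only later rows make up. A row lasts 1/8 s, in which the tool goes at most 62.5 mm and 10.7 degrees, less where a joint would pass 70% of its speed; a pose out of reach is approached as far as the arm can. A call with a gripper value outside its range is refused whole. The fingers move at their own pace and stop on an object; FORCE is the grip in N (left out, the last holds). Time passes only in rows, so rows that repeat a pose let the fingers close. It gives the time, the measured TCP pose, the force and the opening at its end, in the units of the state.
- sensors.read_state(): the state, without advancing time (a new reading comes with each control period).
- vision.camera(name): name is "scene" or "side" or "wrist"; returns (picture, depth): 480x640x3 uint8, red, green, blue; 480x640 float32, m along the optical axis (not along the pixel's ray), 0 where there is no reading.
- vision.camera_model(name): a dict with "fx", "fy", "cx", "cy" (pixels), "position" and "rotation" of the camera in the world. Camera axes: x right, y up, looking along -z (the intrinsics and any distortion apply to the point x, -y, -z); pixel columns grow to the right and rows downward; lengths in m; the calibration is good to about 2 mm. A picture is of the moment at which its call begins: read the wrist's pose just before it. camera_model takes no time and is no camera call; for the wrist camera it gives the pose at the moment of the call.
- env.job_done(): hands the job in, once; it reports no verdict.
The state is a dict: "time_s": time; "joint_positions": joint angles; "joint_vel": joint speeds; "joint_efforts": joint torques, N m; "tool_pos": TCP position; "eef_rot": TCP orientation; "wrist_force": force on the tool from outside, world axes, zero at the start; "wrist_torque": the same for the moment, N m; "finger_gap": finger opening in m.
Only numpy, scipy, OpenCV 4.12 (cv2) and the standard library are available. Lean on these libraries where they do the work, as an engineer would, in place of code of your own. Each camera call takes 0.05 s, during which the arm holds its last target.

TASK

The star wheel on the tilted dividing stand is to be moved on by exactly one pocket, clockwise as you face it. Swing the spindle clamp lever fully loose, draw the red index pin and swing the index arm round with it to the next hole of the plate, let the pin spring fully home there, then tighten the clamp lever again as far as it goes. Let go of everything, and leave the other things on the bench where they are.

Things in the scene. Friction and masses are not known exactly. Their poses are not given: they have to be found in the camera images.
- spindle (a point): Centre of the dividing plate's face, on the spindle axis. The grey cast stand's head leans 30 degrees towards the worker. Axes: z = spindle axis, out of the plate (30 degrees from vertical), x = up the slope of the plate, y = level, to the left of a worker facing it. The steel plate is 270 mm across, its face at z = 0, with eight 11.5 mm holes 45 degrees apart at 118 mm radius.
- star_hub (a point): On the spindle axis, at the upper face of the white plastic star wheel: eight bottle pockets, 210 mm across, 4 to 34 mm above the plate's face; hub nut up to 60 mm (30 mm across). The steel index arm (24 mm wide, its top 48 mm above the plate's face) is fixed to the star wheel and reaches out to the pin. Its x axis points along the arm, z along the spindle axis.
- lamp (a point): Middle of the underside of a strip lamp above the plate's upper edge: a level bar 270 mm long, 24 mm deep and 16 mm thick, on one post (14 mm) at its left end. Axes: x = level, away from the worker, y = along the bar to the worker's left, z up. It is in the way of a tool that comes from straight above: come in along the spindle axis.
- pin_knob (a point): Centre of the index pin's round red knob: 28 mm diameter, 22 mm tall, free to spin, axis parallel to the spindle's, 118 mm from the spindle axis; 75 mm above the plate's face when home, and then 16 mm free below it (13 mm neck, then 22 mm barrel) down to the index arm. z = outwards along the pin. Arm, star and pin turn together: the drawn pin takes the star with it (about 3 N).
- pin (a joint): How far the index pin is drawn out along its axis, m: 0 = fully home in a hole, 0.014 = fully out. It clears the plate at 0.009 (10 mm pin with a rounded end); resting on the plate between holes it also reads 0.009. A spring pushes it home: 7 N at 0, 11 N fully out; it finds the hole by itself within about 2 mm.
- star (a joint): Turn of the star wheel and index arm relative to the dividing plate, rad: 0 = the hole it starts in, grows clockwise for a worker who faces the plate (looking down along the spindle axis); the next hole clockwise lies at 0.785 (45 degrees). The pin has 0.006 rad of play in a hole.
- plate (a joint): Where round the spindle the dividing plate is locked, rad; it differs from start to start (-1.15 to 0.3) and does not move. The index arm stands (plate + star) clockwise from straight up the slope (the spindle point's x axis).
- clamp_knob (a point): Centre of the upright black grip at the end of the spindle clamp lever: 24 mm diameter, 34 mm tall, free to spin, parallel to the spindle axis, 55 mm above the plane of the plate's face. The steel lever (12 mm thick) joins it from below, its top 13 mm below this point near the grip and lower towards the pivot. It stands to the right of the plate for a worker facing it.
- clamp_pivot (a point): Point on the clamp lever's pivot axis at the height of the grip's centre; the axis is parallel to the spindle axis, axes as for the spindle point. The grip goes round it at 75 mm radius.
- clamp (a joint): Turn of the clamp lever, rad: 0 = tight against its stop (grip down the slope from the pivot, 0.15 rad outwards), 1.1 = fully loose at the other stop (grip swung out to the right, anticlockwise as one faces the plate). It stays where it is left and takes up to about 15 N at the grip. Tight (under about 0.12) it brakes the star wheel (about 30 N at the pin knob to drag it); above about 0.7 the spindle is free.
- bottle_a_mid (a point): Bystander: empty clear plastic bottle with teal cap, 64 mm diameter, 205 mm tall; point 100 mm up.
- bottle_b_mid (a point): Bystander: second bottle, the same as the first.
- spare_star_mid (a point): Bystander: spare white pocket wheel with a steel ring on top, 150 mm across, 48 mm tall, lying flat; point at half height.
- tube_mid (a point): Bystander: white plastic sleeve, 90 mm diameter, 150 mm tall, standing; point at half height.
- cap_dish_mid (a point): Bystander: round steel dish of teal bottle caps, 110 mm across, 34 mm tall; point 15 mm up.
- plug_gauge_mid (a point): Bystander: small brass plug gauge, 28 mm diameter, 48 mm tall, standing on the stand's base plate at the front left corner; point at half height.
- screwdriver_grip (a point): Bystander: green-handled screwdriver lying on the bench; point on its handle.
- wrench_grip (a point): Bystander: steel wrench lying on the bench; point on its handle.

How it is judged:
By the outcome, as a careful person would: the job done as asked, in the order asked, and still so for the second after the job is handed in, with the robot touching nothing.
It also fails if it takes over 67 s, if anything falls off the work surface, if the arm or the gripper's body presses on something with over 40 N, if the wrist force passes 120 N, or if a joint passes its speed limit or range.

## Working session

There is one attempt and no reset: what is moved stays moved. The work goes in short steps, Python scripts to look and compute and a shell command to move; the robot and the scene stay as the last step left them, time stands still between calls to the robot, and variables do not carry over. Pictures are saved under pics/ and viewed, and the job is handed in when it is done.

```bash
mkdir -p pics; ls
cat > h.py <<'E'
import numpy as np, cv2
from rig import sensors, vision, env
from scipy.spatial.transform import Rotation as R
def shot(name,fn):
    m=vision.camera_model(name); p,d=vision.camera(name)
    cv2.imwrite(fn+'.png',p[:,:,::-1]); np.savez(fn+'.npz',p=p,d=d,pos=m['position'],rot=np.array(m['rotation']),k=[m['fx'],m['fy'],m['cx'],m['cy']])
    return m
def load(fn): return np.load(fn+'.npz')
def cloud(z):
    d=z['d']; fx,fy,cx,cy=z['k']; v,u=np.mgrid[0:480,0:640]
    c=np.stack([(u-cx)/fx*d,-(v-cy)/fy*d,-d],-1)
    w=c@z['rot'].T+z['pos']; w[d==0]=np.nan
    return w
E
python3 - <<'E'
from h import *
s=sensors.read_state(); print(s)
for n in ('scene','side','wrist'):
    m=shot(n,'pics/'+n+'0'); print(n,m)
E
```

```text
pics
{'time_s': 0.0, 'joint_positions': array([-1.46800439e+00,  2.87166049e-01,  1.57817310e+00,  1.36459661e-05,
        1.27855617e+00, -1.50032207e-01]), 'joint_vel': array([ 0.00030076, -0.00068706,  0.00117239, -0.00056548, -0.00064344,
        0.00050588]), 'joint_efforts': array([-5.80735086e-04, -4.05980659e+01, -2.92627072e+01, -2.70881965e-04,
        5.79491563e-03, -6.36432027e-07]), 'tool_pos': array([ 0.16878287, -0.65283832,  0.20694907]), 'eef_rot': array([-3.13931781e+00, -3.57090758e-04,  2.52819796e-01]), 'wrist_force': array([0.1494418 , 0.05618598, 0.21053783]), 'wrist_torque': array([-0.00513769,  0.01048018, -0.06592338]), 'finger_gap': 0.08546765933369105}
scene {'fx': 587.4507458920411, 'fy': 587.4507458920411, 'cx': 323.8716868609413, 'cy': 235.08207196736237, 'position': array([ 1.44632713, -0.48349044,  1.27415332]), 'rotation': array([0.81001257, 0.01393185, 1.08403715])}
side {'fx': 449.9358941300013, 'fy': 449.9358941300013, 'cx': 314.45090461731075, 'cy': 243.18418358967776, 'position': array([0.18040541, 0.65719005, 1.05618856]), 'rotation': array([ 0.75084861,  0.00510509, -2.6863515 ])}
wrist {'fx': 342.4021834033269, 'fy': 342.4021834033269, 'cx': 316.4332433322923, 'cy': 240.37141007540356, 'position': array([ 0.23433088, -0.63526622,  0.37365366]), 'rotation': array([-0.26977169,  0.00287061, -1.31924858])}
```

```bash
sed -i "s/rot=np.array(m\['rotation'\])/rot=R.from_euler('xyz',m['rotation']).as_matrix()/" h.py
python3 - <<'E'
import numpy as np,cv2
from scipy.spatial.transform import Rotation as R
for n in ('scene','side','wrist'):
    f='pics/'+n+'0.npz'; z=dict(np.load(f)); z['rot']=R.from_euler('xyz',z['rot']).as_matrix(); np.savez(f,**z)
E
```

```text
(no output)
```

View pics/scene0.png

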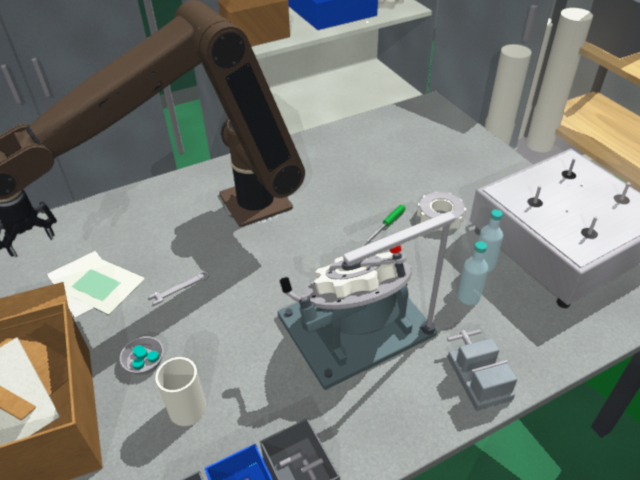

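View pics/side0.png

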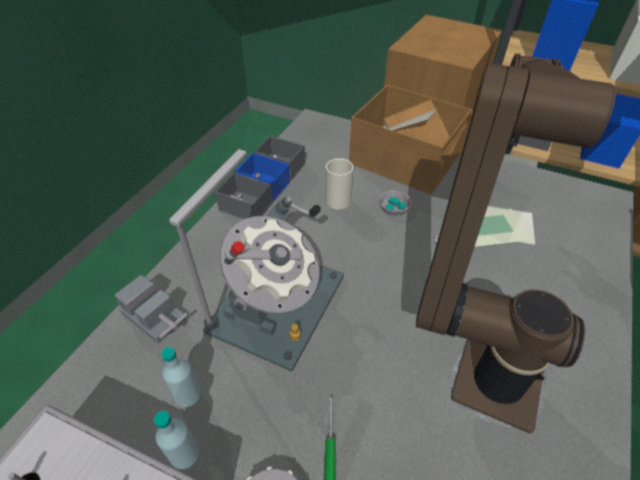

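View pics/wrist0.png

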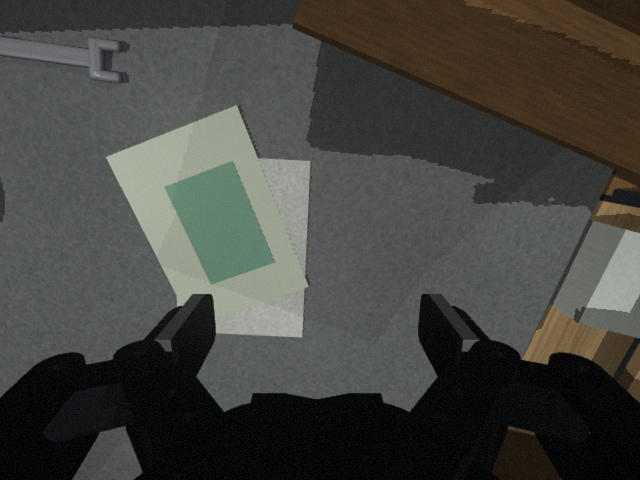

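Run:
```python
import cv2
a=cv2.imread('pics/side0.png')[140:370,160:400]; cv2.imwrite('pics/side0z.png',cv2.resize(a,None,fx=2.6,fy=2.6,interpolation=cv2.INTER_CUBIC)[:600,:800])
a=cv2.imread('pics/scene0.png')[180:400,260:480]; cv2.imwrite('pics/scene0z.png',cv2.resize(a,None,fx=2.7,fy=2.7,interpolation=cv2.INTER_CUBIC)[:600])
```

```text
(no output)
```

View pics/side0z.png

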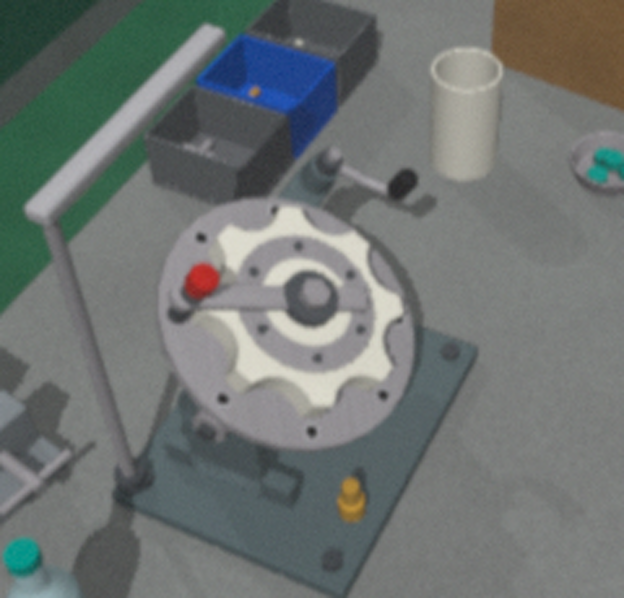

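View pics/scene0z.png

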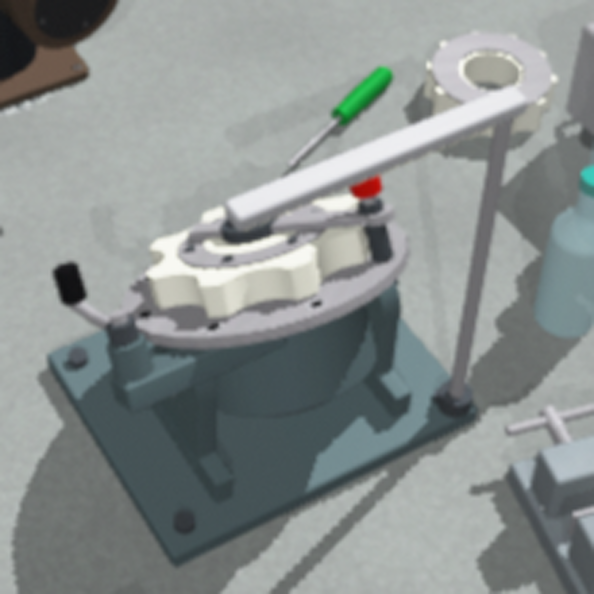

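```bash
cat > meas.py <<'E'
from h import *
from scipy.optimize import least_squares
z=load('pics/side0'); W=cloud(z); P=z['p'].astype(int)
z2=load('pics/scene0'); W2=cloud(z2); P2=z2['p'].astype(int)
def red(P): return (P[...,0]>120)&(P[...,1]<70)&(P[...,2]<70)
def ok(W): return (W[...,0]>0.3)&(W[...,0]<1.1)&(abs(W[...,1])<0.4)&(W[...,2]<0.6)
for n,p,w in(('side',P,W),('scene',P2,W2)):
    r=red(p)&ok(w); v,u=np.where(r); print(n,'red',len(v),u.mean(),v.mean(),np.nanmedian(w[r],0))
# plane: points of plate
sub=W[195:315,215:325].reshape(-1,3); sub=sub[~np.isnan(sub[:,0])]
rng=np.random.default_rng(0); best=0
for i in range(4000):
    a,b,c=sub[rng.choice(len(sub),3,replace=False)]
    n=np.cross(b-a,c-a); l=np.linalg.norm(n)
    if l<1e-5: continue
    n/=l; n*=np.sign(n[2])
    if abs(np.degrees(np.arccos(n[2]))-30)>4: continue
    k=abs((sub-a)@n)<0.002
    if k.sum()>best: best=k.sum(); bn=n; bd=a@n; bk=k
q=sub[bk]; c=q.mean(0); u_,s_,vt=np.linalg.svd(q-c); n=vt[2]*np.sign(vt[2][2])
print('plane',best,n,np.degrees(np.arccos(n[2])),'yaw',np.degrees(np.arctan2(n[1],n[0])),c,n@c)
E
python3 meas.py
```

```text
side red 114 237.14912280701753 247.56140350877192 [0.64556882 0.11636884 0.30193867]
scene red 56 395.5892857142857 249.35714285714286 [0.66040681 0.10702614 0.30080923]
plane 2077 [-0.5002959  -0.00788777  0.86581857] 30.023692753090913 yaw -179.09673771493357 [0.6079465  0.06574676 0.18229382] -0.14683836303662967
```

```bash
cat >> meas.py <<'E'
h=sub@n-n@c
print(np.histogram(h,bins=np.arange(-.02,.09,.005)))
E
python3 meas.py
```

```text
side red 114 237.14912280701753 247.56140350877192 [0.64556882 0.11636884 0.30193867]
scene red 56 395.5892857142857 249.35714285714286 [0.66040681 0.10702614 0.30080923]
plane 2077 [-0.5002959  -0.00788777  0.86581857] 30.023692753090913 yaw -179.09673771493357 [0.6079465  0.06574676 0.18229382] -0.14683836303662967
(array([  61,   82,  107, 1381, 1559,  118,  121,  120,  119,  124, 1231,
       1731,  233,  501,  199,   79,   47,   27,   52,   15,   38]), array([-2.00000000e-02, -1.50000000e-02, -1.00000000e-02, -5.00000000e-03,
        3.46944695e-18,  5.00000000e-03,  1.00000000e-02,  1.50000000e-02,
        2.00000000e-02,  2.50000000e-02,  3.00000000e-02,  3.50000000e-02,
        4.00000000e-02,  4.50000000e-02,  5.00000000e-02,  5.50000000e-02,
        6.00000000e-02,  6.50000000e-02,  7.00000000e-02,  7.50000000e-02,
        8.00000000e-02,  8.50000000e-02]))
```

```bash
cat >> meas.py <<'E'
ez=n; ex=np.array([0,0,1])-n[2]*n; ex/=np.linalg.norm(ex); ey=np.cross(ez,ex)
F=np.stack([ex,ey,ez],1); O=n*(n@c)
def loc(w): return (w-O)@F
def fc(p):
    r=least_squares(lambda x: np.hypot(p[:,0]-x[0],p[:,1]-x[1])-0.135,p.mean(0),loss='soft_l1',f_scale=.001); 
    e=np.hypot(*(p-r.x).T); return r.x,e.mean(),e.std()
for nm,w,box in(('side',W,(190,325,210,330)),('scene',W2,(235,310,295,415))):
    L=loc(w); m=np.abs(L[...,2])<.004; m2=np.zeros_like(m); m2[box[0]:box[1],box[2]:box[3]]=True; m&=m2
    m=m.astype(np.uint8); nl,lab,st,ce=cv2.connectedComponentsWithStats(m); 
    k=1+np.argmax(st[1:,4]); q=L[(lab==k)][:,:2]
    hull=cv2.convexHull((q*1000).astype(np.float32))[:,0]/1000
    cc,rr=cv2.minEnclosingCircle((q*1000).astype(np.float32)); print(nm,'encl',np.array(cc)/1000,rr, 'fit',fc(hull))
for nm,p,w in(('side',P,W),('scene',P2,W2)):
    r=red(p)&ok(w); l=loc(w[r]); print(nm,'red loc',np.median(l,0),l.min(0),l.max(0))
E
python3 meas.py
```

```text
side red 114 237.14912280701753 247.56140350877192 [0.64556882 0.11636884 0.30193867]
scene red 56 395.5892857142857 249.35714285714286 [0.66040681 0.10702614 0.30080923]
plane 2077 [-0.5002959  -0.00788777  0.86581857] 30.023692753090913 yaw -179.09673771493357 [0.6079465  0.06574676 0.18229382] -0.14683836303662967
(array([  61,   82,  107, 1381, 1559,  118,  121,  120,  119,  124, 1231,
       1731,  233,  501,  199,   79,   47,   27,   52,   15,   38]), array([-2.00000000e-02, -1.50000000e-02, -1.00000000e-02, -5.00000000e-03,
        3.46944695e-18,  5.00000000e-03,  1.00000000e-02,  1.50000000e-02,
        2.00000000e-02,  2.50000000e-02,  3.00000000e-02,  3.50000000e-02,
        4.00000000e-02,  4.50000000e-02,  5.00000000e-02,  5.50000000e-02,
        6.00000000e-02,  6.50000000e-02,  7.00000000e-02,  7.50000000e-02,
        8.00000000e-02,  8.50000000e-02]))
side encl [0.62194501 0.02533863] 135.8221893310547 fit (array([0.62192897, 0.02475041]), np.float64(0.1344398393071348), np.float64(0.0006520598211225006))
scene encl [0.62814423 0.02151385] 136.38003540039062 fit (array([0.62663455, 0.02159242]), np.float64(0.13450081623825874), np.float64(0.0012487561782838607))
side red loc [0.71154782 0.1060435  0.08543497] [0.69917928 0.09158887 0.07062555] [0.72351484 0.11702964 0.09002033]
scene red loc [0.72366971 0.09658764 0.07688581] [0.71099812 0.0845739  0.06890032] [0.72898106 0.11021504 0.08480058]
```

```bash
cat > lamp.py <<'E'
from h import *
for nm,box in(('side',(150,225,172,250)),('scene',(205,270,340,470))):
    z=load('pics/'+nm+'0'); W=cloud(z); P=z['p'].astype(int)
    s=W[box[0]:box[1],box[2]:box[3]]; p=P[box[0]:box[1],box[2]:box[3]]
    m=(s[...,2]>0.33)&(s[...,2]<0.6)&(s[...,0]>0.5)&(abs(s[...,1])<0.35)
    q=s[m]; print(nm,len(q),q.min(0),q.max(0),np.median(q,0), np.percentile(q[:,2],[5,25,50,75,95]))
    c=q.mean(0); d=np.linalg.svd(q-c)[2][0]; print('dir',d,'center',c)
    t=(q-c)@d; print('ext',t.min(),t.max(), 'mid',c+d*(t.min()+t.max())/2)
E
python3 lamp.py
```

```text
side 1209 [ 0.71468667 -0.07262156  0.40149684] [0.74173103 0.19995853 0.42726811] [0.72347431 0.08271293 0.42311484] [0.41113465 0.41961132 0.42311484 0.4241862  0.42544149]
dir [-1.35538007e-02  9.99908125e-01  1.90669521e-04] center [0.72545928 0.07665458 0.42112739]
ext -0.14927325099106098 0.12331896264986092 mid [0.72563517 0.06367863 0.42112492]
scene 1609 [ 0.71582799 -0.07353411  0.33023874] [0.74744966 0.19677911 0.43250061] [0.73599127 0.06626021 0.42541481] [0.36856604 0.41924695 0.42541481 0.42723765 0.429233  ]
dir [-0.01437492  0.99556733 -0.09294651] center [0.73482114 0.06689436 0.4186228 ]
ext -0.14006774934468177 0.1298056585369508 mid [0.7348949  0.06178606 0.41909971]
```

```bash
cat > grip.py <<'E'
from meas import *
print('---')
for nm,p,w,box in(('side',P,W,(195,225,295,330)),('scene',P2,W2,(270,305,270,305))):
    s=w[box[0]:box[1],box[2]:box[3]]; q=p[box[0]:box[1],box[2]:box[3]]
    L=loc(s); m=(q.max(-1)<60)&(L[...,2]>0.03)&(L[...,2]<0.09)
    l=L[m]; v,u=np.where(m); print(nm,m.sum(),u.mean()+box[2],v.mean()+box[0],np.median(l,0),l.min(0),l.max(0),np.median(s[m],0))
    # ray-based centre: pixel centroid ray at z=0.055
    zz=z if nm=='side' else z2
    fx,fy,cx,cy=zz['k']
    def ray(u,v,h):
        d=F.T@zz['rot']@np.array([(u-cx)/fx,-(v-cy)/fy,-1]); o=loc(zz['pos']); return o+d*(h-o[2])/d[2]
    print(' grip ray',ray(u.mean()+box[2],v.mean()+box[0],.055))
    r=red(p)&ok(w); v,u=np.where(r); print(' red ray', ray(u.mean(),v.mean(),.075))
print('F',F,'O',O)
E
python3 grip.py | sed -n '/---/,$p'
python3 - <<'E'
import cv2
a=cv2.imread('pics/side0.png')[180:240,260:340]; cv2.imwrite('pics/cz.png',cv2.resize(a,None,fx=8,fy=8,interpolation=cv2.INTER_NEAREST))
E
```

```text
---
side 72 314.25 210.56944444444446 [ 0.61289853 -0.14405285  0.06778095] [ 0.60380998 -0.15858457  0.04184775] [ 0.62178481 -0.13772813  0.07522171] [ 0.57414262 -0.13499348  0.23706654]
 grip ray [ 0.61191676 -0.15344644  0.055     ]
 red ray [0.71180719 0.09950966 0.075     ]
scene 115 285.32173913043476 284.7130434782609 [ 0.62090572 -0.15475389  0.06195244] [ 0.60419586 -0.16428082  0.04474253] [ 0.62994667 -0.14307639  0.07632173] [ 0.583771   -0.14567934  0.23784345]
 grip ray [ 0.60308353 -0.14966457  0.055     ]
 red ray [0.71922158 0.09880129 0.075     ]
F [[ 8.65710982e-01 -1.57642479e-02 -5.00295897e-01]
 [ 1.36489786e-02  9.99875737e-01 -7.88776869e-03]
 [ 5.00358073e-01  8.67361738e-19  8.65818571e-01]] O [ 0.07346263  0.00115823 -0.12713538]
```

View pics/cz.png

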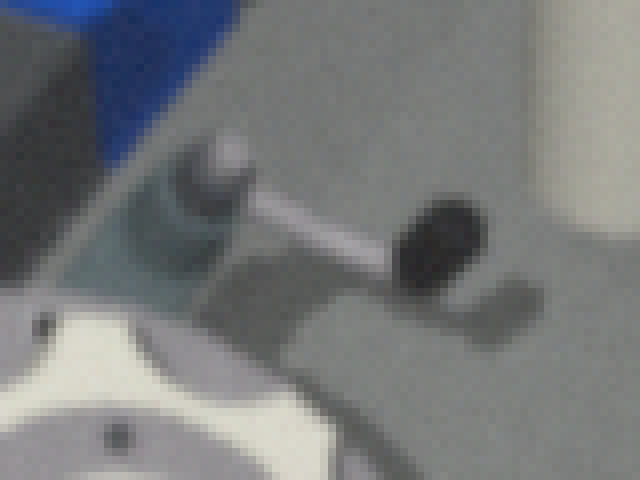

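```bash
python3 -m jog '[1,0,0,-60,0, 1,20,-15,-110,-10, 1,50,-38,-130,-20, 1,85,-65,-130,-30, 1,120,-92,-130,-40, 1,160,-122,-130,-50, 1,200,-152,-130,-60, 1,240,-183,-130,-70, 1,280,-213,-130,-80, 1,320,-244,-130,-90, 1,360,-275,-130,-100, 1,400,-305,-130,-110, 1,440,-336,-130,-120, 1,475,-362,-130,-130, 1,500,-381,-130,-140, 1,514,-393,-130,-150, 1,514,-393,-130,-160, 1,514,-393,-130,-166, 1,514,-393,-130,-166, 1,514,-393,-130,-166]'
python3 - <<'E'
from h import *
s=sensors.read_state(); print(s)
m=shot('wrist','pics/w1'); print(m)
E
```

```text
time_s: 2.65
tool_pos: [0.5681, -0.1445, 0.3381]
eef_rot: [3.141, -0.0, -3.135]
wrist_force: [-0.1, 0.8, 0.6]
finger_gap: 0.0854
{'time_s': 2.65, 'joint_positions': array([-4.22052102e-01,  2.10381733e-02,  1.64123483e+00,  1.53527461e-07,
        1.47974862e+00, -1.99963079e+00]), 'joint_vel': array([ 0.00045541, -0.00123638, -0.00152218, -0.0006929 ,  0.00049682,
       -0.00560794]), 'joint_efforts': array([ 5.05995553e-02, -3.15121794e+01, -3.06745470e+01,  1.56952457e-03,
        1.23375929e-03,  1.91274026e-03]), 'tool_pos': array([ 0.56808991, -0.14448725,  0.33809073]), 'eef_rot': array([ 3.14141414e+00, -3.90063959e-04, -3.13481027e+00]), 'wrist_force': array([-0.05553601,  0.78745886,  0.63579465]), 'wrist_torque': array([-0.07245292,  0.03511343,  0.0044659 ]), 'finger_gap': 0.08540354845760911}
{'fx': 342.4021834033269, 'fy': 342.4021834033269, 'cx': 316.4332433322923, 'cy': 240.37141007540356, 'position': array([ 0.50054566, -0.14390485,  0.50469456]), 'rotation': array([-2.70369816e-01, -9.90571688e-04,  1.57635953e+00])}
```

View pics/w1.png

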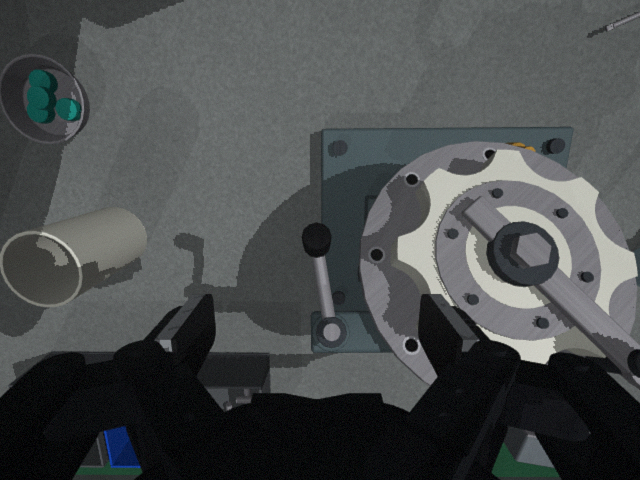

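```bash
cat > wm.py <<'E'
from h import *
from scipy.optimize import least_squares
z=load('pics/w1'); W=cloud(z); P=z['p'].astype(int)
reg=np.zeros((480,640),bool); reg[140:350,360:640]=True
sub=W[reg]; sub=sub[~np.isnan(sub[:,0])]
rng=np.random.default_rng(0); best=0
for i in range(3000):
    a,b,c=sub[rng.choice(len(sub),3,replace=False)]
    n=np.cross(b-a,c-a); l=np.linalg.norm(n)
    if l<1e-4: continue
    n/=l; n*=np.sign(n[2])
    if abs(np.degrees(np.arccos(n[2]))-30)>4: continue
    k=abs((sub-a)@n)<0.0015
    if k.sum()>best: best=k.sum(); bk=k
q=sub[bk]; c=q.mean(0); vt=np.linalg.svd(q-c,full_matrices=False)[2]; n=vt[2]*np.sign(vt[2][2])
print('plane',best,n,np.degrees(np.arccos(n[2])),np.degrees(np.arctan2(n[1],n[0])),c)
h=sub@n-n@c; H,e=np.histogram(h,bins=np.arange(-.05,.09,.003)); print([(round(x,3),y) for x,y in zip(e,H) if y>300])
E
python3 wm.py
```

```text
plane 13263 [-0.50543539 -0.01351316  0.86275863] 30.37225257988892 -178.46852268168382 [0.59316828 0.02704057 0.21856872]
[(np.float64(-0.041), np.int64(954)), (np.float64(-0.038), np.int64(11068)), (np.float64(-0.035), np.int64(557)), (np.float64(-0.005), np.int64(8178)), (np.float64(-0.002), np.int64(13004)), (np.float64(0.001), np.int64(2677)), (np.float64(0.004), np.int64(391)), (np.float64(0.007), np.int64(1254)), (np.float64(0.01), np.int64(4086)), (np.float64(0.013), np.int64(1062)), (np.float64(0.022), np.int64(824))]
```

```bash
cat > fr.py <<'E'
from h import *
from scipy.optimize import least_squares
def frame(yawdeg=1.1,tilt=30):
    a=np.radians(yawdeg); t=np.radians(tilt); c=np.array([np.cos(a),np.sin(a),0])
    ez=-c*np.sin(t)+np.array([0,0,np.cos(t)]); ex=c*np.cos(t)+np.array([0,0,np.sin(t)]); return np.stack([ex,np.cross(ez,ex),ez],1)
F=frame()
def ray(z,u,v,h):  # -> local coords (x,y) at local z=h (absolute local z)
    fx,fy,cx,cy=z['k']; d=F.T@z['rot']@np.array([(u-cx)/fx,-(v-cy)/fy,-1]); o=F.T@z['pos']; return o+d*(h-o[2])/d[2]
E
cat > wm2.py <<'E'
from fr import *
z=load('pics/w1'); W=cloud(z); P=z['p'].astype(int); L=W@F
reg=np.zeros((480,640),bool); reg[140:360,360:640]=True
hh=L[...,2][reg]; hh=hh[~np.isnan(hh)]; H,e=np.histogram(hh,bins=np.arange(-.3,.1,.001))
i=[(round(a,3),b) for a,b in zip(e,H) if b>800]; print(i)
for p0 in e[:-1][H>800]: pass
pz=np.median(hh[abs(hh-(-.146))<.008]); print('plate z',pz)
m=(abs(L[...,2]-pz)<.003)&reg; q=L[m][:,:2]
print('range',q.min(0),q.max(0),m.sum())
hull=cv2.convexHull((q*1000).astype(np.float32))[:,0]/1000
# keep hull points on genuine rim: left/top
r=least_squares(lambda x: np.hypot(*(hull-x).T)-.135,[.622,.024],loss='soft_l1',f_scale=.0005); print('centre',r.x,np.round((np.hypot(*(hull-r.x).T)-.135)*1000,1))
C=np.array([*r.x,pz]); print('world centre',F@C)
# grip: dark, high
b=np.zeros((480,640),bool); b[215:262,298:336]=True
l=L-np.array([0,0,pz]); m=b&(l[...,2]>.045)&(l[...,2]<.09); q=l[m]; print('grip',m.sum(),np.median(q,0),q.min(0),q.max(0))
t=m&(l[...,2]>.069); print('grip top',t.sum(),l[t].mean(0),l[t].min(0),l[t].max(0))
b=np.zeros((480,640),bool); b[312:352,314:350]=True
m=b; q=l[m]; print(np.round(np.percentile(q[:,2],[5,25,50,75,95]),3))
t=m&(l[...,2]>np.percentile(q[:,2],92)); print('pivot top',t.sum(),l[t].mean(0),l[t].min(0),l[t].max(0))
hx=[ray(z,u,v,pz)[:2]-r.x for u,v in((412,180),(490,154),(376,255),(411,345))]
for k in hx: print('hole',k,np.hypot(*k),np.degrees(np.arctan2(-k[1],k[0])))
E
python3 wm2.py
```

```text
[(np.float64(-0.146), np.int64(2427)), (np.float64(-0.145), np.int64(6212)), (np.float64(-0.144), np.int64(3512)), (np.float64(-0.112), np.int64(2179)), (np.float64(-0.111), np.int64(5241)), (np.float64(-0.11), np.int64(2450)), (np.float64(-0.109), np.int64(2554)), (np.float64(-0.108), np.int64(6450)), (np.float64(-0.107), np.int64(4064)), (np.float64(-0.098), np.int64(1091)), (np.float64(-0.097), np.int64(2078)), (np.float64(-0.096), np.int64(1294)), (np.float64(-0.095), np.int64(1238))]
plate z -0.144376650183938
range [ 0.48805727 -0.11221522] [0.71139257 0.15655593] 12884
centre [0.62316632 0.0225274 ] [-17.7 -23.9  -2.   -0.4  -0.2  -1.3  -0.2  -0.2  -1.    0.1  -0.2  -0.3
  -1.   -0.9  -0.8  -0.5  -0.3   0.4   0.2   0.1  -0.4   0.1  -0.1  -0.5
  -0.5   0.1   0.2  -0.4  -0.1  -0.1   0.2  -0.   -0.3   0.2  -0.   -0.2
   0.1  -0.1  -0.2  -0.2   0.1   0.2  -0.3  -0.7  -0.5  -0.2  -0.1  -0.3
  -0.2   0.   -0.1  -0.3  -0.3  -0.1  -0.2  -0.8   0.   -0.1  -0.3]
world centre [0.61132096 0.03426952 0.18654931]
grip 805 [ 0.61480764 -0.1544768   0.0716097 ] [ 0.6008958 -0.1664056  0.0453771] [ 0.62375456 -0.14248213  0.0738385 ]
grip top 628 [ 0.61251527 -0.15445379  0.07180754] [ 0.6008958  -0.16567471  0.06902993] [ 0.62343336 -0.1433793   0.0738385 ]
[nan nan nan nan nan]wm2.py:20: RuntimeWarning: Mean of empty slice.
  t=m&(l[...,2]>np.percentile(q[:,2],92)); print('pivot top',t.sum(),l[t].mean(0),l[t].min(0),l[t].max(0))
  ret = um.true_divide(
Traceback (most recent call last):
  File "wm2.py", line 20, in <module>
    t=m&(l[...,2]>np.percentile(q[:,2],92)); print('pivot top',t.sum(),l[t].mean(0),l[t].min(0),l[t].max(0))
                                                                                    ~~~~~~~~^^^
ValueError: zero-size array to reduction operation minimum which has no identity
```

```bash
sed -i 's/np.percentile(q\[:,2\]/np.nanpercentile(q[:,2]/g' wm2.py; python3 wm2.py | tail -6
python3 - <<'E'
from fr import *
G=np.array([.6122,-.1545,-.1444+.055]); print(F@G); print(F)
th=0.15; Pv=G+.075*np.array([np.cos(th),np.sin(th),0]); print('pivot',Pv,F@Pv)
E
```

```text
[-0.016  0.015  0.033  0.035  0.043]
pivot top 115 [ 0.68550243 -0.14314832  0.04274895] [ 0.67951092 -0.14986936  0.04215392] [ 0.69214756 -0.13675566  0.04418852]
hole [-0.08993569 -0.0758452 ] 0.11764745494708843 139.85815888982174
hole [-0.11875745  0.0099205 ] 0.11917108444813555 -175.2248375407756
hole [-0.01008759 -0.11807338] 0.11850351737744287 94.88320374513769
hole [ 0.07566234 -0.09038142] 0.11787107422366241 50.06579010041987
[ 0.57774081 -0.14343529  0.22867733]
[[ 8.65865806e-01 -1.91974424e-02 -4.99907856e-01]
 [ 1.66254728e-02  9.99815712e-01 -9.59872120e-03]
 [ 5.00000000e-01 -1.73472348e-18  8.66025404e-01]]
pivot [ 0.68635783 -0.14329214 -0.0894    ] [ 0.64173638 -0.13099658  0.26575624]
```

```bash
python3 -m jog '[1,-7,1,35,0, 1,-7,1,75,0, 1,-7,1,105,0, 1,-7,1,115,0, 1,-7,1,115,0, 0.2,-7,1,115,0, 0.2,-7,1,115,0, 0,-7,1,115,0, 0,-7,1,115,0, 0,-7,1,115,0]' 50
python3 - <<'E'
from h import *
m=shot('wrist','pics/w2'); s=sensors.read_state(); print(s['finger_gap'],s['wrist_force'],s['tool_pos'])
import numpy as np
from fr import F
for a in np.linspace(0,1.2,13):
    th=.15+a; d=F@np.array([-.075*(np.cos(th)-np.cos(.15)),-.075*(np.sin(th)-np.sin(.15)),0])*1000
    print(round(a,2),np.round([-d[0],d[1],-d[2]],1))
E
```

```text
time_s: 3.95
tool_pos: [0.5759, -0.1438, 0.2247]
eef_rot: [-3.14, 0.002, -3.133]
wrist_force: [-0.5, 0.7, 3.3]
finger_gap: -0.0005
-6.839607454630183e-05 [0.50940653 0.17918586 3.71951809] [ 0.57584802 -0.14370945  0.22466116]
0.0 [-0.  0. -0.]
0.1 [-1.4 -7.3 -0.7]
0.2 [ -3.5 -14.4  -1.9]
0.3 [ -6.1 -21.3  -3.3]
0.4 [ -9.4 -27.8  -5.1]
0.5 [-13.2 -33.9  -7.2]
0.6 [-17.5 -39.6  -9.6]
0.7 [-22.2 -44.7 -12.3]
0.8 [-27.4 -49.3 -15.3]
0.9 [-32.9 -53.2 -18.4]
1.0 [-38.8 -56.5 -21.8]
1.1 [-44.9 -59.1 -25.3]
1.2 [-51.2 -61.  -28.9]
```

View pics/w2.png

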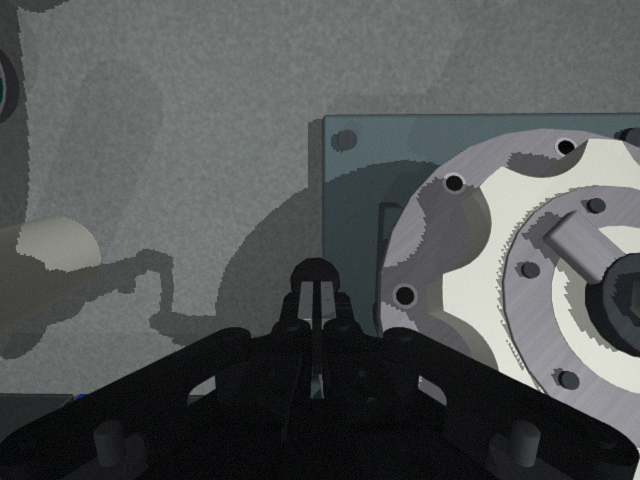

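Run:
```python
from h import *
shot('scene','pics/s2'); shot('side','pics/d2')
a=cv2.imread('pics/s2.png')[200:330,220:400]; b=cv2.imread('pics/w2.png')[240:420,230:410]
cv2.imwrite('pics/s2z.png',np.hstack([cv2.resize(a,(554,400),interpolation=cv2.INTER_CUBIC)]))
cv2.imwrite('pics/w2z.png',cv2.resize(b,(540,540),interpolation=cv2.INTER_CUBIC))
```

```text
(no output)
```

View pics/s2z.png

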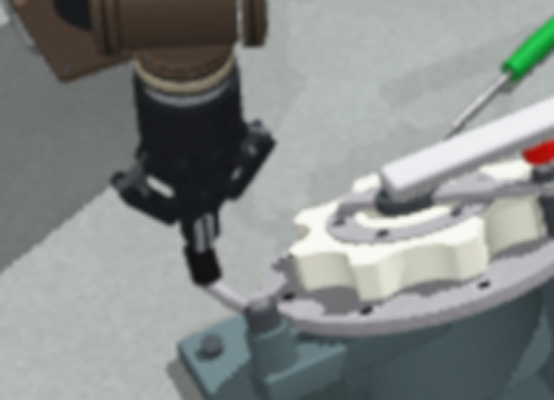

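View pics/w2z.png

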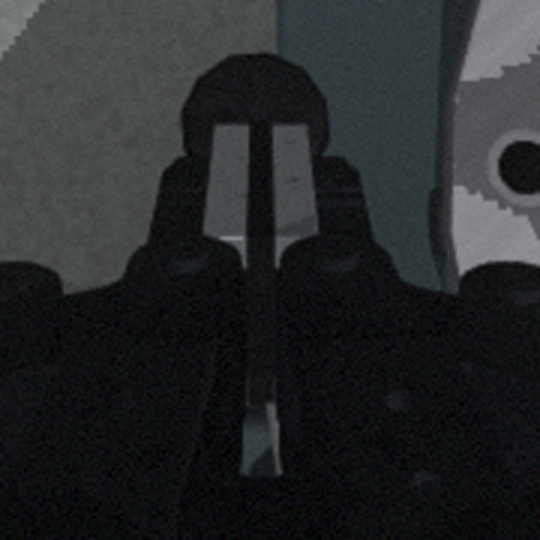

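View pics/d2.png

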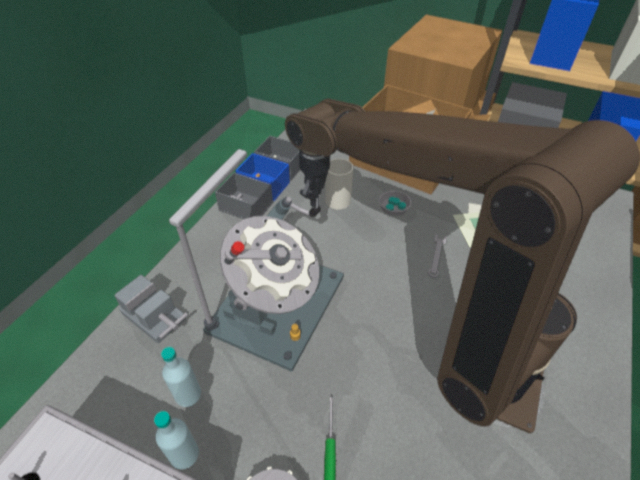

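Run:
```python
from fr import *
z=load('pics/w2'); W=cloud(z)
for u in (309,316,323):
  for v in range(255,345,7): print(u,v,np.round(W[v,u],4),z['d'][v,u].round(4),z['p'][v,u])
```

```text
309 255 [ 0.6353 -0.1512  0.0012] 0.4099 [70 76 74]
309 262 [ 0.5611 -0.1463  0.2389] 0.1609 [16 17 21]
309 269 [ 0.564  -0.1463  0.2405] 0.1602 [23 21 24]
309 276 [ 0.5666 -0.1462  0.2428] 0.1587 [24 23 25]
309 283 [ 0.5648 -0.1459  0.2554] 0.1461 [73 77 79]
309 290 [ 0.5647 -0.1458  0.2628] 0.1389 [71 72 76]
309 297 [ 0.5648 -0.1456  0.2693] 0.1327 [70 73 76]
309 304 [ 0.5651 -0.1455  0.2748] 0.1274 [70 73 77]
309 311 [ 0.5652 -0.1454  0.2802] 0.1223 [75 78 79]
309 318 [ 0.565  -0.1453  0.2857] 0.1169 [88 90 96]
309 325 [ 0.5639 -0.1452  0.2923] 0.1103 [23 23 24]
309 332 [ 0.5639 -0.1451  0.2965] 0.1063 [12  7 14]
309 339 [ 0.5655 -0.145   0.298 ] 0.1053 [ 9 12 12]
316 255 [ 0.6352 -0.1429  0.0013] 0.4097 [70 71 72]
316 262 [ 0.561  -0.143   0.2393] 0.1605 [18 18 16]
316 269 [ 0.5639 -0.143   0.2408] 0.1599 [21 24 25]
316 276 [ 0.5669 -0.143   0.242 ] 0.1595 [22 24 25]
316 283 [ 0.5645 -0.1429  0.2562] 0.1453 [16 16 17]
316 290 [ 0.5646 -0.1429  0.2631] 0.1386 [14 19 16]
316 297 [ 0.565  -0.1429  0.2688] 0.1332 [ 9 13 18]
316 304 [ 0.5649 -0.1429  0.2751] 0.1272 [ 6 11  9]
316 311 
[... 221 characters left out ...]
428  0.2867] 0.118 [24 22 23]
323 255 [ 0.6287 -0.1349  0.0211] 0.389 [45 52 55]
323 262 [ 0.5611 -0.1397  0.2389] 0.1609 [26 23 24]
323 269 [ 0.5642 -0.1397  0.2398] 0.161 [15 18 18]
323 276 [ 0.5666 -0.1397  0.2428] 0.1587 [24 25 27]
323 283 [ 0.5651 -0.1399  0.2545] 0.147 [75 78 80]
323 290 [ 0.5652 -0.1401  0.2617] 0.1401 [79 82 81]
323 297 [ 0.5649 -0.1402  0.269 ] 0.133 [74 78 80]
323 304 [ 0.5645 -0.1403  0.2758] 0.1263 [72 77 78]
323 311 [ 0.5652 -0.1404  0.28  ] 0.1225 [67 70 75]
323 318 [ 0.5645 -0.1405  0.2865] 0.116 [66 70 71]
323 325 [ 0.5677 -0.1405  0.2856] 0.1177 [62 65 68]
323 332 [ 0.5652 -0.1407  0.2944] 0.1087 [12  9 14]
323 339 [ 0.5675 -0.1406  0.2947] 0.1089 [18 19 19]
```

Run:
```python
from fr import *
z=load('pics/w1'); W=cloud(z)
T=np.array([.5681,-.1445,.3381])
for u,v in [(188,300),(200,298),(205,310),(195,320),(212,300),(212,330),(425,298),(430,300),(440,310),(450,300),(422,330)]: print(u,v,np.round((W[v,u]-T)*1000,1),z['p'][v,u])
z=load('pics/w0') if 0 else load('pics/wrist0')
```

```text
188 300 [-10.8 -47.7  47.4] [67 68 70]
200 298 [-10.7 -43.8  45.5] [63 66 68]
205 310 [ -6.3 -41.8  46.8] [20 19 21]
195 320 [ -8.3 -41.6  58.1] [24 23 25]
212 300 [ -6.7 -41.5  38.6] [24 19 26]
212 330 [  4.8 -41.3  42.4] [16 16 19]
425 298 [-10.1  43.6  43.2] [22 22 25]
430 300 [-10.8  44.5  46.4] [22 21 20]
440 310 [-11.3  45.1  55.6] [29 32 33]
450 300 [  59.5  116.1 -102.6] [199 198 189]
422 330 [ 4.2 43.9 42.7] [23 20 19]
```

```bash
python3 -m jog '[1,0,0,0,0, 1,0,0,0,0, 1,0,0,0,0, 1,0,0,15,0, 1,0,0,29,0, 1,0,0,29,0, 1,0,0,29,0]' 50
python3 - <<'E'
from h import *
m=shot('wrist','pics/w3'); s=sensors.read_state(); print(s['finger_gap'],s['wrist_force'],s['tool_pos'])
E
```

```text
time_s: 4.97
tool_pos: [0.5752, -0.1434, 0.1941]
eef_rot: [3.141, -0.0, -3.133]
wrist_force: [-0.5, 0.1, 0.2]
finger_gap: 0.0854
0.08502545412005273 [ 0.5207843   0.32107417 -0.04422833] [ 0.57546718 -0.14351345  0.19464083]
```

View pics/w3.png

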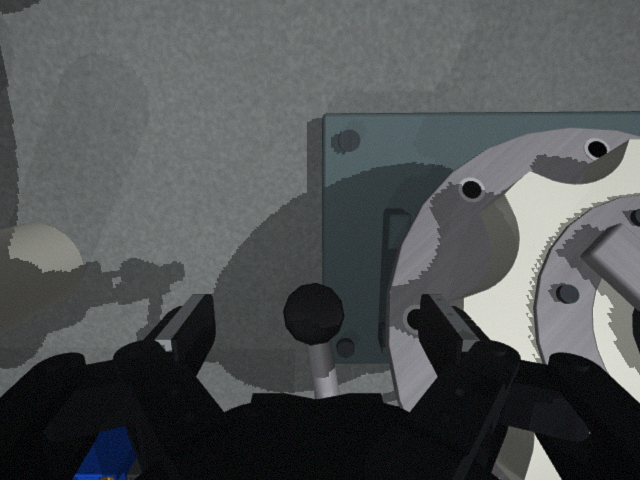

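```bash
python3 -m jog '[0.3,0,0,0,0, 0.3,0,0,0,0, 0,0,0,0,0, 0,0,0,0,0, 0,0,0,0,0, 0,0,0,0,0]' 50
python3 - <<'E'
from h import *
m=shot('wrist','pics/w4'); s=sensors.read_state(); print(s['finger_gap'],s['wrist_force'],s['tool_pos'])
E
```

```text
time_s: 5.78
tool_pos: [0.5752, -0.1439, 0.1948]
eef_rot: [-3.141, 0.0, -3.133]
wrist_force: [-2.6, -2.6, 3.0]
finger_gap: 0.0228
0.022362110671453037 [-2.23760182 -3.06780192  2.45193353] [ 0.57517811 -0.14392415  0.19476986]
```

View pics/w4.png

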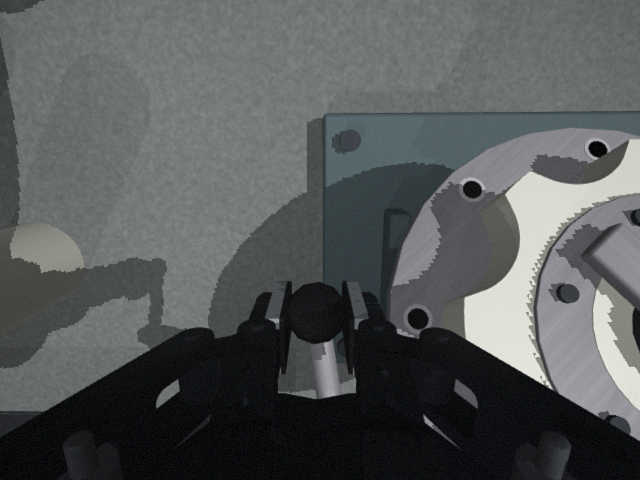

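```bash
python3 -m jog '[0,-1.4,-7.3,-0.7,0, 0,-3.5,-14.4,-1.9,0, 0,-6.1,-21.3,-3.3,0, 0,-9.4,-27.8,-5.1,0, 0,-13.2,-33.9,-7.2,0, 0,-17.5,-39.6,-9.6,0, 0,-22.2,-44.7,-12.3,0, 0,-27.4,-49.3,-15.3,0, 0,-32.9,-53.2,-18.4,0, 0,-38.8,-56.5,-21.8,0, 0,-44.9,-59.1,-25.3,0, 0,-48,-60,-27.1,0, 0,-48,-60,-27.1,0]' 60
python3 - <<'E'
from h import *
m=shot('wrist','pics/w5'); s=sensors.read_state(); print(s['finger_gap'],s['wrist_force'],s['tool_pos'])
E
```

```text
time_s: 7.45
tool_pos: [0.6198, -0.2032, 0.2203]
eef_rot: [3.14, -0.012, -3.133]
wrist_force: [-12.8, -0.5, 3.2]
finger_gap: 0.0223
0.022003488482460358 [-12.34852605  -1.42986166   3.39175423] [ 0.6198219  -0.2032193   0.22021983]
```

View pics/w5.png

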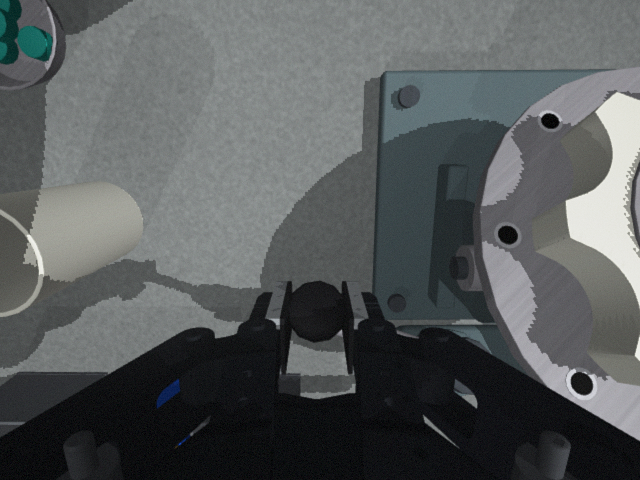

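```bash
python3 -m jog '[0,-4,-0.5,-2.3,0, 0,-7,-1,-4,0, 0,-7,-1,-4,0]' 60
```

```text
time_s: 7.88
tool_pos: [0.6198, -0.2032, 0.2205]
eef_rot: [3.135, -0.033, -3.133]
wrist_force: [-28.0, 0.6, 2.8]
finger_gap: 0.0221
```

```bash
python3 -m jog '[0,5,1,3,0, 0,9,1,5,0, 1,9,1,5,0, 1,9,1,5,0, 1,9,1,5,0, 1,9,1,-20,0, 1,9,1,-50,0, 1,9,1,-80,0, 1,9,1,-80,0]' 60
python3 - <<'E'
from h import *
T=np.array([.5759,-.1437,.2247])
for f in('pics/s2','pics/d2'):
    W=cloud(load(f))-T
    for lo in range(20,260,15):
        m=(W[...,2]*1000>lo)&(W[...,2]*1000<lo+15)&(np.hypot(W[...,0],W[...,1])<.13)
        q=W[m]*1000
        if len(q)>5: print(f,lo,len(q),np.percentile(q,2,axis=0).round()[:2],np.percentile(q,98,axis=0).round()[:2])
m=shot('wrist','pics/w6'); shot('scene','pics/s6')
E
```

```text
time_s: 9.0
tool_pos: [0.6233, -0.2035, 0.309]
eef_rot: [-3.139, 0.006, -3.133]
wrist_force: [-0.2, 0.1, -0.2]
finger_gap: 0.0853
pics/s2 20 134 [  0. -10.] [ 93. 103.]
pics/s2 35 59 [ -3. -14.] [69. 12.]
pics/s2 50 47 [  1. -14.] [14. 12.]
pics/s2 65 128 [ -9. -30.] [15. 35.]
pics/s2 80 163 [ -9. -43.] [17. 41.]
pics/s2 95 164 [ -5. -52.] [19. 54.]
pics/s2 110 295 [-10. -60.] [20. 59.]
pics/s2 125 155 [ -5. -46.] [21. 42.]
pics/s2 140 43 [ -3. -38.] [32. 38.]
pics/s2 155 161 [ -2. -37.] [39. 27.]
pics/s2 170 171 [  0. -37.] [40. 28.]
pics/s2 185 257 [-10. -36.] [38. 32.]
pics/s2 200 141 [ -6. -34.] [35. 23.]
pics/s2 215 182 [ -5. -34.] [35. 27.]
pics/s2 230 224 [  4. -35.] [35. 19.]
pics/s2 245 103 [  8. -61.] [53. 36.]
pics/d2 20 77 [-11.  -4.] [ 87. 104.]
pics/d2 35 37 [-11.  -6.] [ 7. 17.]
pics/d2 50 21 [-11.  -4.] [ 6. 16.]
pics/d2 65 60 [-14. -31.] [ 8. 39.]
pics/d2 80 68 [-17. -43.] [ 5. 49.]
pics/d2 95 86 [-18. -50.] [ 6. 62.]
pics/d2 110 140 [-20. -10.] [11. 63.]
pics/d2 125 82 [-18.   4.] [ 9. 45.]
pics/d2 140 68 [-36.   2.] [16. 40.]
pics/d2 155 147 [-37.  -3.] [26. 40.]
pics/d2 170 161 [-37.  -3.] [28. 40.]
pics/d2 185 202 [-37.   5.] [32. 39.]
pics/d2 200 83 [-28.  18.] [22. 37.]
pics/d2 215 8 [-11.  33.] [ 9. 38.]
pics/d2 230 51 [-14.  43.] [42. 67.]
pics/d2 245 146 [-48.  41.] [49. 83.]
```

View pics/w6.png

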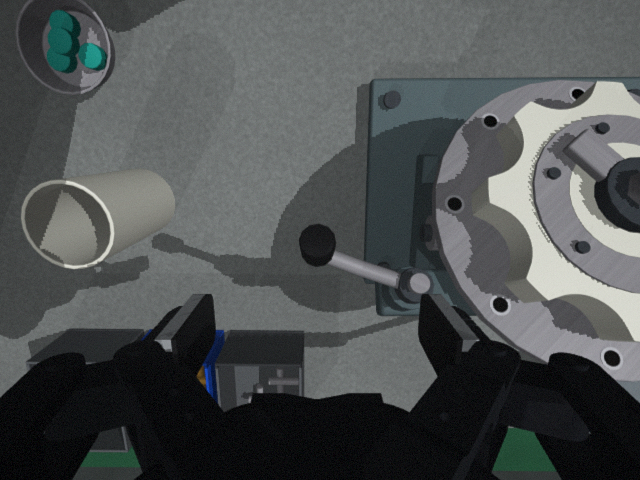

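View pics/s6.png

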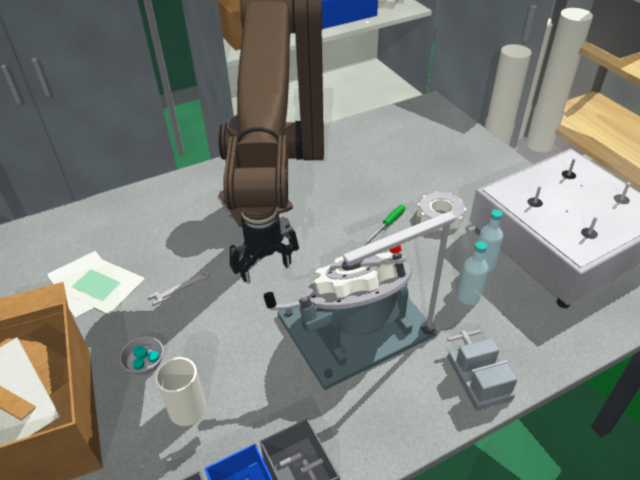

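```bash
python3 -m jog '[1,5,20,-26,0, 1,10,60,-26,0, 1,15,110,-26,0, 1,20,160,-26,0, 1,20,210,-26,0, 1,20,260,-26,0, 1,20,295,-26,0, 1,20,313,-26,0, 1,20,313,-26,0]' 60
python3 - <<'E'
from fr import *
m=shot('wrist','pics/w7')
z=load('pics/w7'); W=cloud(z); P=z['p'].astype(int); r=(P[...,0]>110)&(P[...,1]<70)&(P[...,2]<70)
v,u=np.where(r); print(len(v),u.mean(),v.mean(),u.min(),u.max(),v.min(),v.max())
l=(W@F)[r]-np.array([.6232,.0225,-.1444]); print(np.nanmedian(l,0),np.nanpercentile(l,2,axis=0),np.nanpercentile(l,98,axis=0))
t=l[l[:,2]>.083]; t=t[~np.isnan(t[:,0])]; print('top',len(t),t.mean(0),t.min(0),t.max(0))
E
```

```text
time_s: 10.22
tool_pos: [0.5987, 0.1103, 0.3299]
eef_rot: [-3.141, -0.002, -3.132]
wrist_force: [-0.3, -0.1, -0.2]
finger_gap: 0.0855
1393 315.12849964106243 333.6195262024408 295 336 312 354
[0.08964423 0.07608353 0.08564805] [0.07802423 0.06458623 0.0841868 ] [0.101029   0.08790954 0.08711284]
top 1389 [0.0894521  0.07613907 0.08563398] [0.07625297 0.0634335  0.08341345] [0.10178315 0.0892602  0.08796882]
```

View pics/w7.png

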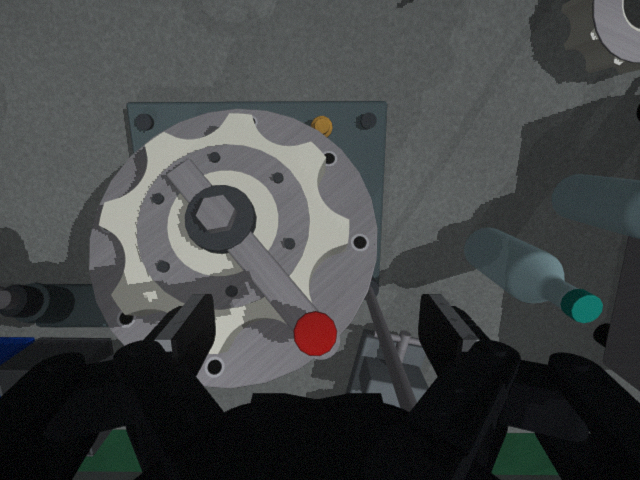

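```bash
python3 -m jog '[1,-12,0,20,0, 1,-24,0,40,0, 1,-36,0,58,0, 1,-45,0,73,0, 1,-45,0,73,0, 0.3,-45,0,73,0, 0.3,-45,0,73,0, 0,-45,0,73,0, 0,-45,0,73,0, 0,-45,0,73,0, 0,-45,0,73,0]' 80
python3 - <<'E'
from fr import *
m=shot('wrist','pics/w8'); s=sensors.read_state(); print(s['finger_gap'],s['wrist_force'],s['tool_pos'])
z=load('pics/w7'); C=np.array([.6232,.0225])
for u,v in((214,367),(126,319),(360,242),(330,159)):
    k=ray(z,u,v,-.1444)[:2]-C; print(np.hypot(*k),np.degrees(np.arctan2(-k[1],k[0])))
a0=np.radians(-40.4); 
f=lambda a,dr:.118*np.array([np.cos(a),-np.sin(a),0])+[0,0,dr]
yaw=s['eef_rot'][2]; T=R.from_euler('xyz',s['eef_rot']).as_matrix(); T=R.from_euler('xyz',[np.pi,0,yaw]).as_matrix()
for deg,dr in [(0,.004),(0,.008),(0,.012)]+[(x,.012) for x in np.arange(4,50,4)]+[(45,.012),(45,.01),(45,0)]:
    d=F@(f(a0+np.radians(deg),dr)-f(a0,0))*1000; print(deg,dr,np.round(T.T@d,1))
E
```

```text
time_s: 11.65
tool_pos: [0.6442, 0.1101, 0.2597]
eef_rot: [-3.141, 0.001, -3.133]
wrist_force: [-3.3, -1.3, 5.6]
finger_gap: 0.0257
0.02543331527676019 [-2.45001075e+00  3.47541918e-03  5.53388301e+00] [0.64417157 0.11010223 0.25976584]
0.11744612746561953 5.197179700086485
0.11866731813076083 49.85873716304009
0.11800005786189985 -85.7022153532359
0.11910535575818139 -129.81146023568115
0 0.004 [ 2.  -0.  -3.5]
0 0.008 [ 4.  -0.  -6.9]
0 0.012 [  6.   -0.1 -10.4]
4 0.012 [  1.5  -6.5 -13. ]
8 0.012 [ -2.6 -13.2 -15.3]
12 0.012 [ -6.3 -20.3 -17.4]
16 0.012 [ -9.5 -27.6 -19.2]
20 0.012 [-12.3 -35.2 -20.8]
24 0.012 [-14.7 -43.  -22.1]
28 0.012 [-16.5 -51.  -23.1]
32 0.012 [-17.9 -59.1 -23.8]
36 0.012 [-18.8 -67.2 -24.3]
40 0.012 [-19.2 -75.5 -24.5]
44 0.012 [-19.1 -83.7 -24.3]
48 0.012 [-18.5 -91.9 -23.9]
45 0.012 [-19.  -85.7 -24.3]
45 0.01 [-20.  -85.7 -22.5]
45 0 [-25.  -85.7 -13.9]
```

View pics/w8.png

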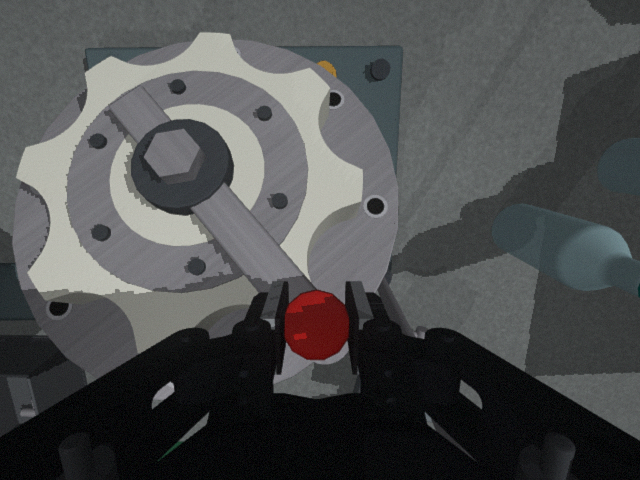

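```bash
python3 -m jog '[0,2,0,-3.5,0, 0,4,0,-7,0, 0,6,0,-10.4,0, 0,8,0,-13.9,0, 0,8,0,-13.9,0, 0,8,0,-13.9,0]' 80
python3 - <<'E'
from fr import *
m=shot('wrist','pics/w9'); s=sensors.read_state(); print(s['finger_gap'],s['wrist_force'],s['tool_pos'])
d=(s['tool_pos']-np.array([.64417157, .11010223, .25976584]))@F; print('moved local mm',d*1000)
z=load('pics/w9'); W=cloud(z); P=z['p'].astype(int); r=(P[...,0]>110)&(P[...,1]<70)&(P[...,2]<70)
for n in('w8','w9'):
    z=load('pics/'+n); W=cloud(z); P=z['p'].astype(int); r=(P[...,0]>110)&(P[...,1]<70)&(P[...,2]<70); l=(W@F)[r]-np.array([.6232,.0225,-.1444]); print(n,np.nanmedian(l,0))
E
```

```text
time_s: 12.45
tool_pos: [0.6378, 0.1104, 0.269]
eef_rot: [3.14, 0.004, -3.133]
wrist_force: [9.5, 0.4, -7.6]
finger_gap: 0.0257
0.025381294456346796 [ 9.17399914 -0.4722839  -8.27004652] [0.6378122  0.1104     0.26894125]
moved local mm [-0.91370283  0.41980351 11.12237964]
w8 [0.08046768 0.07145501 0.08554475]
w9 [0.07887068 0.07254781 0.09647923]
```

```bash
python3 -m jog '[0,1,0,-1.7,0, 0,-3.5,-6.4,-4.3,0, 0,-7.6,-13.1,-6.6,0, 0,-11.3,-20.2,-8.7,0, 0,-14.5,-27.5,-10.5,0, 0,-17.3,-35.1,-12.1,0, 0,-19.7,-42.9,-13.4,0, 0,-21.5,-50.9,-14.4,0, 0,-22.9,-59,-15.1,0, 0,-23.8,-67.1,-15.6,0, 0,-24.2,-75.4,-15.8,0, 0,-24.2,-75.4,-15.8,0]' 80
cat > chk.py <<'E'
from fr import *
import sys
m=shot('wrist','pics/'+sys.argv[1]); s=sensors.read_state(); print(s['time_s'],s['finger_gap'],s['wrist_force'].round(1),s['tool_pos'].round(4))
C=F@np.array([.6232,.0225,-.1444]); k=np.array([.650,.1106,.2967])+(s['tool_pos']-np.array([.6442,.1101,.2598]))
l=(k-C)@F; print('FK knob local',l.round(4),np.hypot(l[0],l[1]),'deg',np.degrees(np.arctan2(-l[1],l[0])))
z=load('pics/'+sys.argv[1]); W=cloud(z); P=z['p'].astype(int); r=(P[...,0]>110)&(P[...,1]<70)&(P[...,2]<70); v,u=np.where(r);L=W@F; l=L[r]-np.array([.6232,.0225,-.1444]); print('cam',len(v),u.min(),u.max(),v.min(),v.max(),np.nanmedian(l,0))
E
python3 chk.py w10
```

```text
time_s: 14.0
tool_pos: [0.6629, 0.0353, 0.2844]
eef_rot: [3.14, 0.004, -3.134]
wrist_force: [8.9, 0.8, -7.0]
finger_gap: 0.0253
14.05 0.02543282780611914 [10.2  0.8 -7.1] [0.6629 0.0353 0.2844]
FK knob local [0.1171 0.0004 0.088 ] 0.1170878785878069 deg -0.20692163872363578
cam 404 288 328 293 339 [ 0.10746569 -0.00304887  0.09796978]
```

View pics/w10.png

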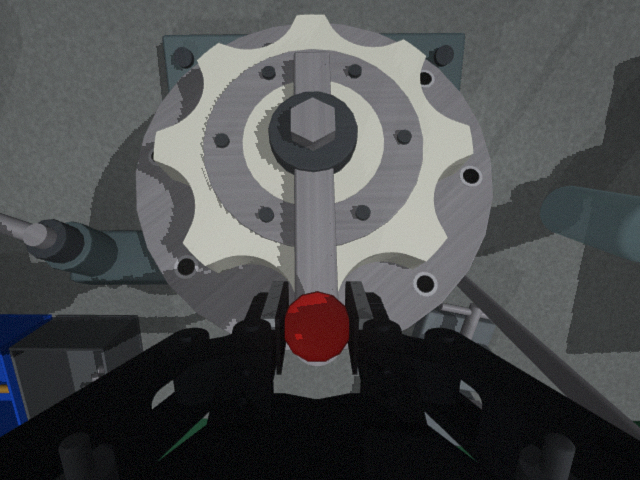

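```bash
python3 -m jog '[0,0.1,-5,0,0, 0,0.2,-10.2,0.2,0, 0,0.2,-10.2,0.2,0]' 80
python3 chk.py w11
python3 - <<'E'
from h import *
shot('scene','pics/s11'); shot('side','pics/d11')
a=cv2.imread('pics/s11.png')[150:330,250:490]; cv2.imwrite('pics/s11z.png',cv2.resize(a,None,fx=3.2,fy=3.2,interpolation=cv2.INTER_CUBIC))
a=cv2.imread('pics/d11.png')[100:340,160:400]; cv2.imwrite('pics/d11z.png',cv2.resize(a,None,fx=2.4,fy=2.4,interpolation=cv2.INTER_CUBIC))
E
```

```text
time_s: 14.42
tool_pos: [0.6629, 0.0254, 0.2843]
eef_rot: [3.139, 0.004, -3.133]
wrist_force: [8.9, 1.6, -7.2]
finger_gap: 0.0255
14.475 0.025483576444325022 [ 9.6  0.3 -7.4] [0.6628 0.0254 0.2843]
FK knob local [ 0.1168 -0.0095  0.0881] 0.11716660048375752 deg 4.646187239839744
cam 398 289 330 293 338 [ 0.10697581 -0.01297626  0.09802692]
```

View pics/s11z.png

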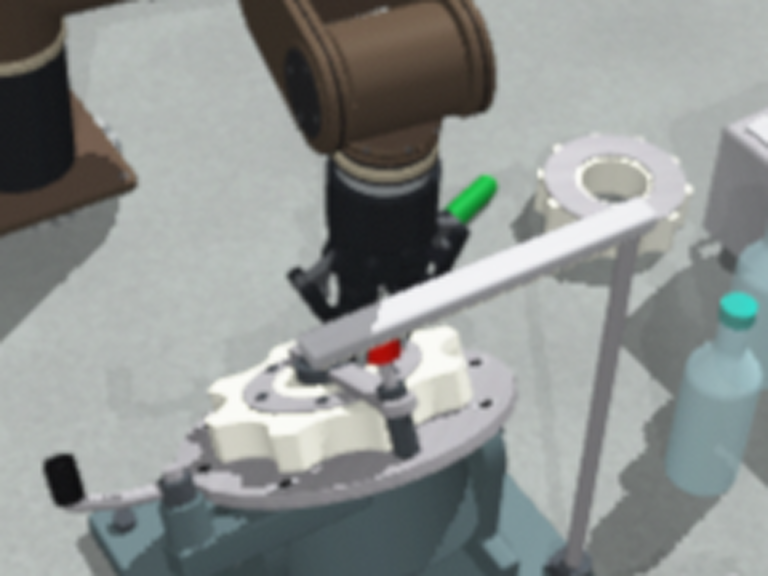

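View pics/d11z.png

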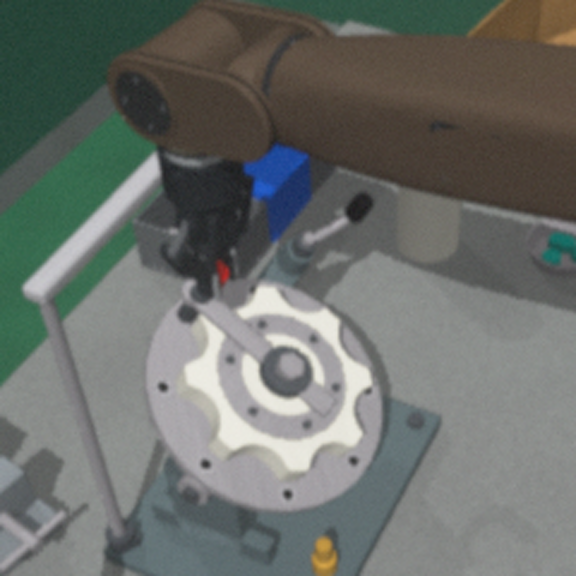

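```bash
python3 -m jog '[0,-1,0,1.8,0, 0,-1.5,0,2.6,0, 0.7,-1.5,0,2.6,0, 0.7,-1.5,0,2.6,0, 0.7,-1.5,0,2.6,0, 0.7,-1.5,0,2.6,0]' 80
python3 chk.py w12
```

```text
time_s: 15.32
tool_pos: [0.6623, 0.0247, 0.2857]
eef_rot: [-3.142, 0.0, -3.133]
wrist_force: [-0.1, 0.5, 0.4]
finger_gap: 0.0599
15.375 0.0598898693849533 [-0.1 -0.7  0.9] [0.6623 0.0247 0.2857]
FK knob local [ 0.117  -0.0101  0.0895] 0.11740715586703966 deg 4.941295372898963
cam 233 287 323 295 331 [ 0.10676265 -0.01355755  0.0856431 ]
```

View pics/w12.png

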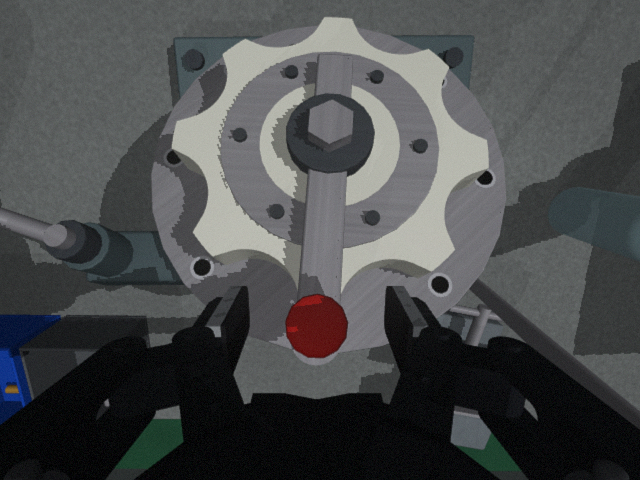

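```bash
python3 -m jog '[1,12,0,-20,0, 1,26,0,-45,0, 1,40,0,-70,0, 1,48,0,-80,0, 1,48,-30,-80,0, 1,47,-80,-70,0, 1,46,-130,-60,0, 1,45,-180,-45,0, 1,44,-215,-30,0, 1,44,-227.5,-20,0, 1,44,-227.5,-20,0]' 60
python3 - <<'E'
from fr import *
m=shot('wrist','pics/w13'); s=sensors.read_state(); print(s['tool_pos'])
z=load('pics/w13'); W=cloud(z); P=z['p'].astype(int); L=W@F-np.array([.6232,.0225,-.1444])
b=np.zeros((480,640),bool); b[200:300,280:350]=True
m=b&(abs(L[...,2]-.0718)<.004)&(P.max(-1)<60); print('grip top',m.sum(),L[m].mean(0)+[.6232,.0225,0]); 
G=np.array([*(L[m].mean(0)[:2]+[.6232,.0225]),-.1444+.055]); print('grip world',F@G,'angle',np.arctan2(-(G[1]+.1432),-(G[0]-.686))-.15)
E
```

```text
time_s: 16.75
tool_pos: [0.6196, -0.2029, 0.3041]
eef_rot: [3.14, -0.002, -3.134]
wrist_force: [-0.4, 0.8, 0.6]
finger_gap: 0.0853
[ 0.62011477 -0.2022296   0.30524185]
grip top 1068 [ 0.66271608 -0.21390675  0.07185586]
grip world [ 0.62262142 -0.20199124  0.25393537] angle 1.1026778258081318
```

View pics/w13.png

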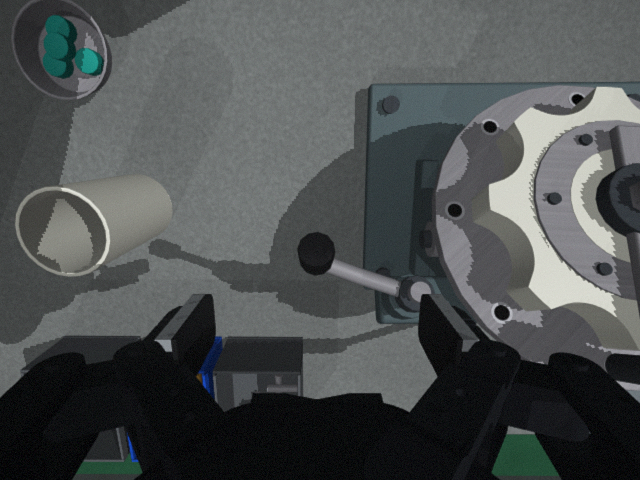

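```bash
python3 -m jog '[0.55,0,0,0,0, 0.55,0,0.5,20,0, 0.55,0,0.5,50,0, 0.55,0,0.5,75,0, 0.55,0,0.5,84,0, 0.2,0,0.5,84,0, 0,0,0.5,84,0, 0,0,0.5,84,0, 0,0,0.5,84,0]' 60
python3 - <<'E'
from fr import *
m=shot('wrist','pics/w14'); s=sensors.read_state(); print(s['tool_pos'],s['finger_gap'],s['wrist_force'])
T=R.from_euler('xyz',[np.pi,0,s['eef_rot'][2]]).as_matrix()
p=lambda a:.075*np.array([-np.cos(.15+a),-np.sin(.15+a),0])
for a in np.arange(1.0,-.21,-.1): print(round(a,2),np.round(T.T@F@(p(a)-p(1.1))*1000,1))
E
```

```text
time_s: 17.92
tool_pos: [0.6204, -0.2032, 0.2218]
eef_rot: [-3.141, 0.001, -3.133]
wrist_force: [0.5, -3.3, -2.8]
finger_gap: 0.0222
[ 0.62044044 -0.20311682  0.22182287] 0.022063579116725515 [ 0.58880408 -3.5792574  -3.71395184]
1.0 [6.1 2.7 3.5]
0.9 [11.9  6.   6.8]
0.8 [17.4 10.  10. ]
0.7 [22.5 14.6 12.9]
0.6 [27.3 19.8 15.6]
0.5 [31.5 25.4 18. ]
0.4 [35.2 31.6 20.1]
0.3 [38.4 38.1 21.9]
0.2 [41.  45.  23.4]
0.1 [43.  52.2 24.5]
0.0 [44.4 59.5 25.3]
-0.1 [45.1 66.9 25.6]
-0.2 [45.2 74.4 25.6]
```

View pics/w14.png

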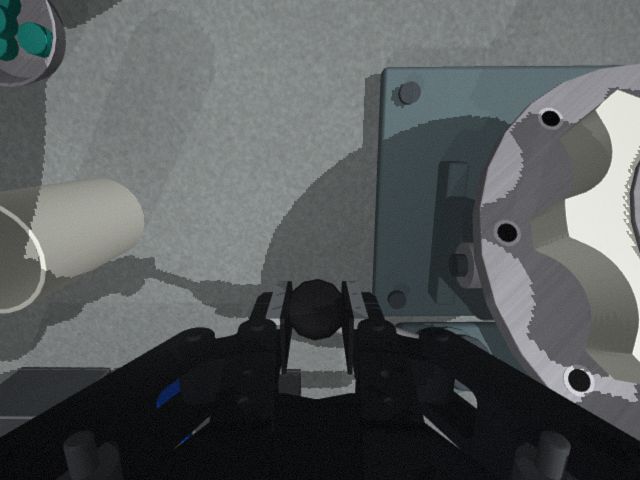

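```bash
python3 -m jog '[0,6.1,2.7,3.5,0, 0,11.9,6,6.8,0, 0,17.4,10,10,0, 0,22.5,14.6,12.9,0, 0,27.3,19.8,15.6,0, 0,31.5,25.4,18,0, 0,35.2,31.6,20.1,0, 0,38.4,38.1,21.9,0, 0,41,45,23.4,0, 0,43,52.2,24.5,0, 0,44.4,59.5,25.3,0, 0,44.9,64,25.5,0, 0,44.9,64,25.5,0]' 60; python3 -m jog '[0,0,3,0,0, 0,0,5,0,0, 0,0,5,0,0]' 60
```

```text
time_s: 19.6
tool_pos: [0.5759, -0.1436, 0.1966]
eef_rot: [-3.131, 0.004, -3.133]
wrist_force: [2.5, -12.6, -5.8]
finger_gap: 0.022
time_s: 19.98
tool_pos: [0.5759, -0.1433, 0.1967]
eef_rot: [-3.122, 0.005, -3.133]
wrist_force: [3.3, -24.4, -7.3]
finger_gap: 0.022
```

```bash
python3 -m jog '[0,0,-4,0,0, 0,0,-7.5,0,0, 0.6,0,-7.5,0,0, 0.6,0,-7.5,0,0, 0.6,0,-8.5,0,0, 0.8,0,-9,-30,0, 0.8,0,-9,-70,0, 0.8,0,-9,-120,0, 1,0,-9,-160,0, 1,30,-9,-180,0, 1,30,-9,-180,0]' 60
python3 - <<'E'
from fr import *
m=shot('wrist','pics/w15'); shot('side','pics/d15'); shot('scene','pics/s15'); s=sensors.read_state(); print(s['tool_pos'],s['wrist_force'])
z=load('pics/w15'); W=cloud(z); P=z['p'].astype(int); L=W@F-np.array([.6232,.0225,-.1444])
b=np.zeros((480,640),bool); b[120:330,230:370]=True
m=b&(abs(L[...,2]-.0718)<.005)&(P.max(-1)<60); g=np.nanmedian(L[m],0)+[.6232,.0225,0]; print('grip top',m.sum(),g)
print('clamp',np.arctan2(-(g[1]+.1432),-(g[0]-.686))-.15)
r=(P[...,0]>110)&(P[...,1]<70)&(P[...,2]<70); print('knob',r.sum(),np.nanmedian(L[r],0) if r.any() else '')
E
```

```text
time_s: 21.35
tool_pos: [0.5448, -0.1431, 0.3793]
eef_rot: [-3.139, 0.006, -3.133]
wrist_force: [-0.0, 0.7, -0.6]
finger_gap: 0.0855
[ 0.54479749 -0.14290103  0.37454196] [-0.3324904   0.6007416   0.10623591]
grip top 488 [ 0.61324502 -0.15793209  0.07189795]
clamp 0.049787769779116114
knob 0
```

View pics/w15.png

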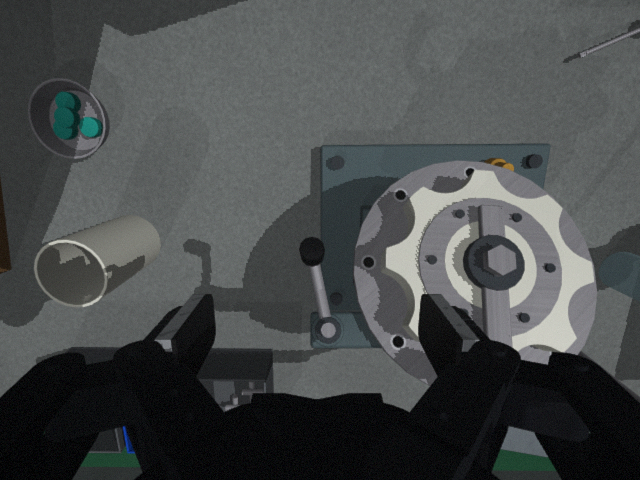

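View pics/d15.png

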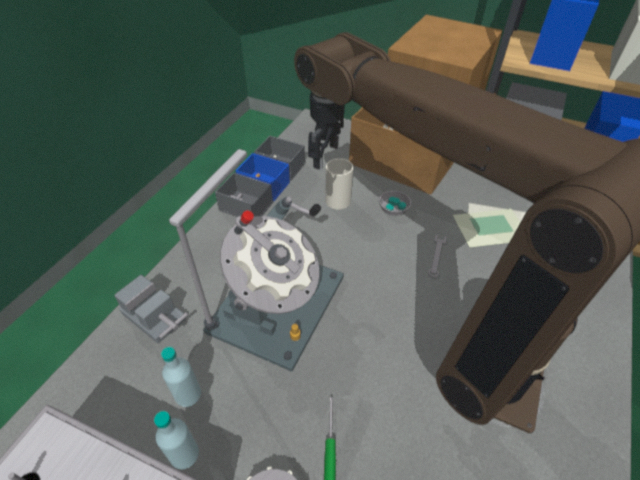

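View pics/s15.png

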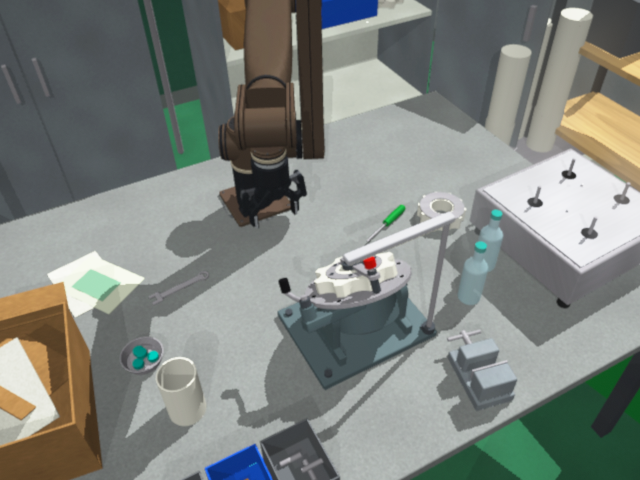

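```bash
cat > cl.py <<'E'
from fr import *
import sys
for n in sys.argv[1:]:
    z=load('pics/'+n); W=cloud(z); P=z['p'].astype(int); L=W@F-np.array([0,0,-.1444])
    m=(abs(L[...,2]-.0718)<.005)&(P.max(-1)<60)&(abs(L[...,1]+.155)<.03)&(abs(L[...,0]-.615)<.03); g=np.nanmean(L[m],0)
    e=(L[m].max(0)+L[m].min(0))/2
    m2=(abs(L[...,2]-.0427)<.0012)&(abs(L[...,1]+.143)<.015)&(abs(L[...,0]-.686)<.015); p=np.nanmean(L[m2],0)
    print(n,m.sum(),g,e,'piv',m2.sum(),p,'clamp',np.arctan2(-(g[1]-p[1]),-(g[0]-p[0]))-.15)
E
python3 - <<'E'
from h import *
s=sensors.read_state(); print(s['tool_pos'],abs(s['joint_vel']).max()); shot('wrist','pics/w16')
E
python3 cl.py w1 w15 w16
```

```text
[ 0.54479749 -0.14290103  0.37454196] 0.01816737047872303
w1 660 [ 0.61282233 -0.15444461  0.07165208] [ 0.61232518 -0.15412605  0.07033614] piv 196 [ 0.685513   -0.14307455  0.04238722] clamp 0.005159897561264337
w15 488 [ 0.61326349 -0.1576108   0.07165644] [ 0.61241962 -0.15758741  0.07048815] piv 151 [ 0.68580919 -0.14273391  0.04245972] clamp 0.052264973510555285
w16 500 [ 0.61322247 -0.15764637  0.0716724 ] [ 0.61249222 -0.15775752  0.07053005] piv 149 [ 0.68587532 -0.14308296  0.04242508] clamp 0.04783015282975683
```

```bash
python3 -m jog '[0,-10,-20,10,0, 0,-20,-40,40,0, 0,-31,-49,80,0, 0,-31,-49,120,0, 0,-31,-49,155,0, 0,-31,-49,179,0, 0,-31,-49,179,0, 0,-31,-42,179,0, 0,-31,-35,179,0, 0,-31,-31,179,0, 0,-31,-31,179,0]' 60
python3 chk.py w17 | head -1
```

```text
time_s: 22.92
tool_pos: [0.5764, -0.1738, 0.1978]
eef_rot: [-3.141, 0.001, -3.132]
wrist_force: [0.6, -0.3, -0.4]
finger_gap: -0.0001
22.975 0.0001097690379758185 [ 0.6 -0.2  0.2] [ 0.5763 -0.1738  0.1975]Traceback (most recent call last):
  File "chk.py", line 6, in <module>
    z=load('pics/'+sys.argv[1]); W=cloud(z); P=z['p'].astype(int); r=(P[...,0]>110)&(P[...,1]<70)&(P[...,2]<70); v,u=np.where(r);L=W@F; l=L[r]-np.array([.6232,.0225,-.1444]); print('cam',len(v),u.min(),u.max(),v.min(),v.max(),np.nanmedian(l,0))
                                                                                                                                                                                                  ~~~~~^^
    return umr_minimum(a, axis, None, out, keepdims, initial, where)
ValueError: zero-size array to reduction operation minimum which has no identity
```

View pics/w17.png

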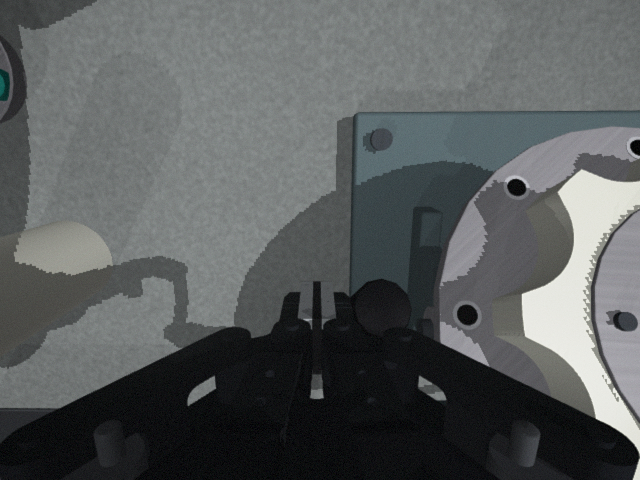

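```bash
python3 -m jog '[0,0,3,0,0, 0,0,6,0,0, 0,0,9,0,0, 0,0,9,0,0]' 60; python3 -m jog '[0,0,3,0,0, 0,0,3,0,0]' 60;  python3 -m jog '[0,0,3,0,0, 0,0,3,0,0]' 60
```

```text
time_s: 23.48
tool_pos: [0.5766, -0.1692, 0.1979]
eef_rot: [-3.132, 0.003, -3.133]
wrist_force: [0.4, -11.2, -0.3]
finger_gap: -0.0001
time_s: 23.72
tool_pos: [0.5772, -0.1689, 0.1983]
eef_rot: [-3.126, 0.005, -3.133]
wrist_force: [1.6, -16.3, -1.4]
finger_gap: -0.0003
time_s: 23.98
tool_pos: [0.578, -0.1686, 0.199]
eef_rot: [-3.121, 0.007, -3.133]
wrist_force: [3.1, -21.6, -2.3]
finger_gap: -0.0003
```

```bash
python3 -m jog '[0,0,-5,0,0, 0,0,-12,0,0, 0,0,-24,0,0, 0,0,-30,-30,0, 0,10,-30,-80,0, 0,20,-10,-130,0, 0,31,20,-175,0, 0,31,20,-175,0, 0,31,20,-175,0, 0,31,20,-175,0]' 60
python3 - <<'E'
from h import *
s=sensors.read_state(); print(s['tool_pos'],abs(s['joint_vel']).max(),s['wrist_force']); shot('wrist','pics/w18'); shot('side','pics/d18')
E
python3 cl.py w1 w16 w18
```

```text
time_s: 25.22
tool_pos: [0.5443, -0.1394, 0.3692]
eef_rot: [3.14, -0.004, -3.134]
wrist_force: [0.1, -0.0, -0.4]
finger_gap: 0.0001
[ 0.54426336 -0.13938664  0.36915882] 0.0029662345569085903 [ 0.06752997 -0.03165014 -0.36478946]
w1 660 [ 0.61282233 -0.15444461  0.07165208] [ 0.61232518 -0.15412605  0.07033614] piv 196 [ 0.685513   -0.14307455  0.04238722] clamp 0.005159897561264337
w16 500 [ 0.61322247 -0.15764637  0.0716724 ] [ 0.61249222 -0.15775752  0.07053005] piv 149 [ 0.68587532 -0.14308296  0.04242508] clamp 0.04783015282975683
w18 519 [ 0.61312781 -0.15705877  0.07172054] [ 0.61268328 -0.15725312  0.07108661] piv 0 [nan nan nan] clamp nancl.py:7: RuntimeWarning: Mean of empty slice
  m2=(abs(L[...,2]-.0427)<.0012)&(abs(L[...,1]+.143)<.015)&(abs(L[...,0]-.686)<.015); p=np.nanmean(L[m2],0)
```

View pics/w18.png

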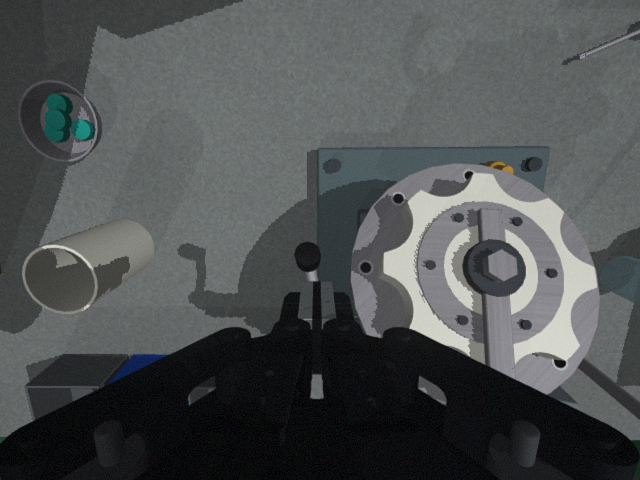

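Run:
```python
from h import *
for f,box in (('side0',(198,222,302,330)),('d15',(198,222,302,330)),('d18',(198,222,302,330)),('scene0',(270,300,272,300)),('s15',(270,300,272,300))):
    P=load('pics/'+f)['p'].astype(float); a=P[box[0]:box[1],box[2]:box[3]].mean(-1); w=np.clip(60-a,0,None); v,u=np.mgrid[box[0]:box[1],box[2]:box[3]]
    print(f,(w>0).sum(),(w*u).sum()/w.sum(),(w*v).sum()/w.sum())
a=[cv2.resize(cv2.imread('pics/%s.png'%f)[180:240,260:340],None,fx=4.9,fy=4.9,interpolation=cv2.INTER_NEAREST) for f in('side0','d18')]
b=[cv2.resize(cv2.imread('pics/%s.png'%f)[260:310,262:328],None,fx=5.9,fy=5.9,interpolation=cv2.INTER_NEAREST) for f in('scene0','s15')]
h=np.hstack(a); g=np.hstack(b)[:, :h.shape[1]]; g=np.pad(g,((0,0),(0,h.shape[1]-g.shape[1]),(0,0)))
cv2.imwrite('pics/cmp.png',np.vstack([h,g])[:600,:800])
```

```text
side0 75 313.9984842743464 210.8658582796514
d15 74 314.367692994199 209.9535921463632
d18 73 314.3259156235512 210.11219286045437
scene0 116 285.40279287565846 284.87799983276193
s15 116 284.1589147286822 285.3853218739468
```

View pics/cmp.png

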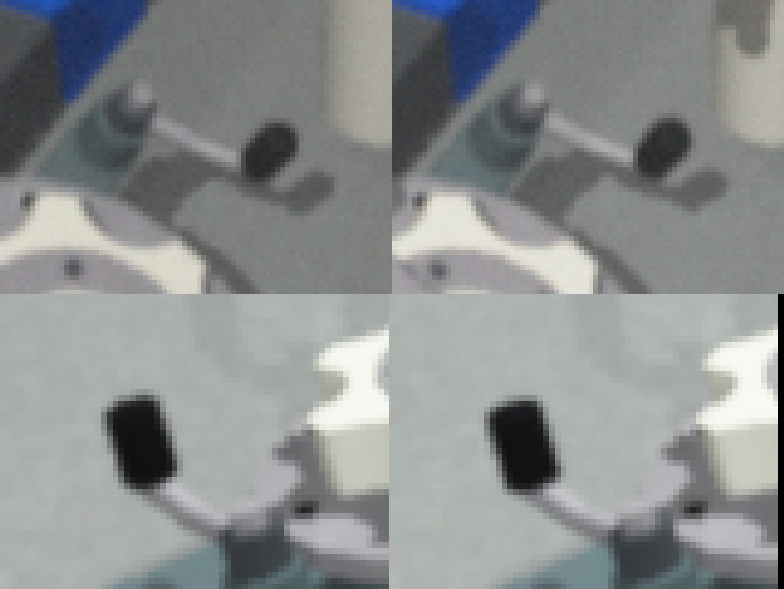

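```bash
python3 -m jog '[0,-10,-30,10,0, 0,-32,-46,50,0, 0,-32,-46,110,0, 0,-32,-46,150,0, 0,-32,-46,174,0, 0,-32,-46,174,0, 0,-32,-38,174,0, 0,-32,-31,174,0, 0,-32,-25,174,0, 0,-32,-20,174,0, 0,-32,-20,174,0]' 60
python3 -m jog '[0,0,3,0,0, 0,0,5,0,0, 0,0,5,0,0]' 60
python3 - <<'E'
from h import *
shot('scene','pics/s19'); shot('wrist','pics/w19')
P=load('pics/s19')['p'].astype(float)
cv2.imwrite('pics/s19z.png',cv2.resize(cv2.imread('pics/s19.png')[230:310,240:340],None,fx=6,fy=6))
E
python3 cl.py w19
```

```text
time_s: 26.7
tool_pos: [0.5827, -0.1668, 0.203]
eef_rot: [-3.122, 0.019, -3.133]
wrist_force: [11.0, -17.8, -1.8]
finger_gap: -0.0002
time_s: 27.08
tool_pos: [0.5871, -0.1621, 0.2062]
eef_rot: [-3.121, 0.032, -3.135]
wrist_force: [19.3, -14.2, 2.3]
finger_gap: 0.0
w19 3025 [ 0.61375355 -0.15704751  0.07183385] [ 0.61318917 -0.16333554  0.07178118] piv 0 [nan nan nan] clamp nancl.py:7: RuntimeWarning: Mean of empty slice
  m2=(abs(L[...,2]-.0427)<.0012)&(abs(L[...,1]+.143)<.015)&(abs(L[...,0]-.686)<.015); p=np.nanmean(L[m2],0)
```

View pics/s19z.png

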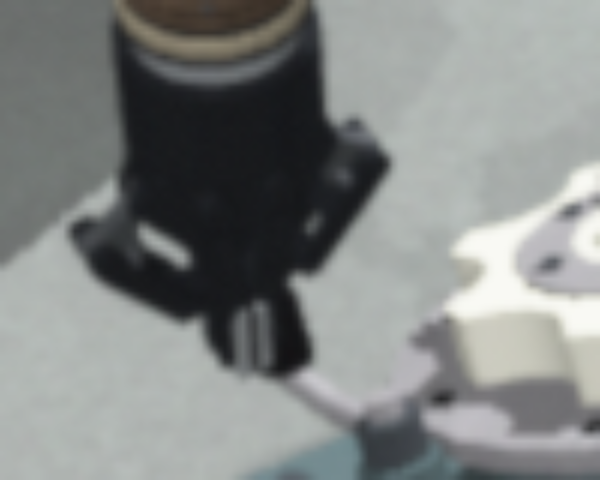

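View pics/w19.png

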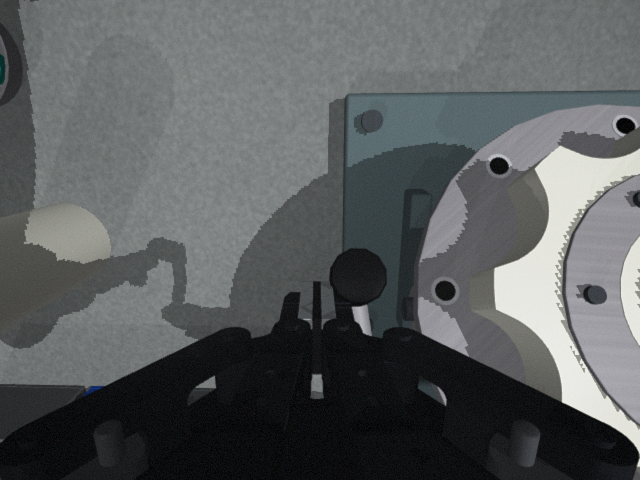

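```bash
python3 -m jog '[0,0,-8,0,0, 0,0,-16,0,0, 0,0,-26,0,0, 0,7,-26,0,0, 0,7,-26,0,0, 0,7,-18,0,0, 0,7,-12,0,0, 0,7,-12,0,0]' 60; python3 -m jog '[0,0,3,0,0, 0,0,6,0,0, 0,0,6,0,0]' 60;  python3 -m jog '[0,0,3,0,0, 0,0,6,0,0, 0,0,6,0,0]' 60
```

```text
time_s: 28.18
tool_pos: [0.5706, -0.1693, 0.1984]
eef_rot: [-3.132, 0.002, -3.132]
wrist_force: [1.4, -10.1, -1.1]
finger_gap: 0.0005
time_s: 28.55
tool_pos: [0.5713, -0.1688, 0.1991]
eef_rot: [-3.121, 0.005, -3.133]
wrist_force: [2.7, -23.1, -3.9]
finger_gap: 0.0002
time_s: 28.92
tool_pos: [0.5721, -0.1683, 0.1999]
eef_rot: [-3.109, 0.008, -3.133]
wrist_force: [4.9, -35.5, -6.0]
finger_gap: -0.0
```

Run:
```python
from h import *
shot('scene','pics/s20'); shot('wrist','pics/w20'); shot('side','pics/d20')
s=sensors.read_state(); print(s['tool_pos'],s['wrist_force'])
from fr import F
z=load('pics/w20'); W=cloud(z); P=z['p'].astype(int); L=W@F-np.array([0,0,-.1444])
m=(abs(L[...,2]-.0718)<.003)&(P.max(-1)<60); v,u=np.where(m); print(len(u),u.min(),u.max(),v.min(),v.max())
g=m&(L[...,1]>-.175)&(L[...,1]<-.14)&(L[...,0]>.59)&(L[...,0]<.64); print(g.sum(),np.nanmean(L[g],0),L[g].min(0),L[g].max(0))
a=[cv2.resize(cv2.imread('pics/%s.png'%f)[260:310,262:328],None,fx=5.9,fy=5.9,interpolation=cv2.INTER_NEAREST) for f in('scene0','s20')]
b=[cv2.resize(cv2.imread('pics/%s.png'%f)[180:240,260:340],None,fx=4.9,fy=4.9,interpolation=cv2.INTER_NEAREST) for f in('side0','d20')]
h=np.hstack(a);g=np.hstack(b); w=min(h.shape[1],g.shape[1]); cv2.imwrite('pics/cmp2.png',np.vstack([h[:,:w],g[:,:w]]))
```

```text
[ 0.57205257 -0.16824754  0.19984992] [  4.13514965 -35.74891572  -5.86249037]
2237 283 402 286 337
2048 [ 0.60952741 -0.15413426  0.07205327] [ 0.60018537 -0.17013892  0.06882791] [ 0.61982078 -0.14244827  0.0747192 ]
```

View pics/cmp2.png

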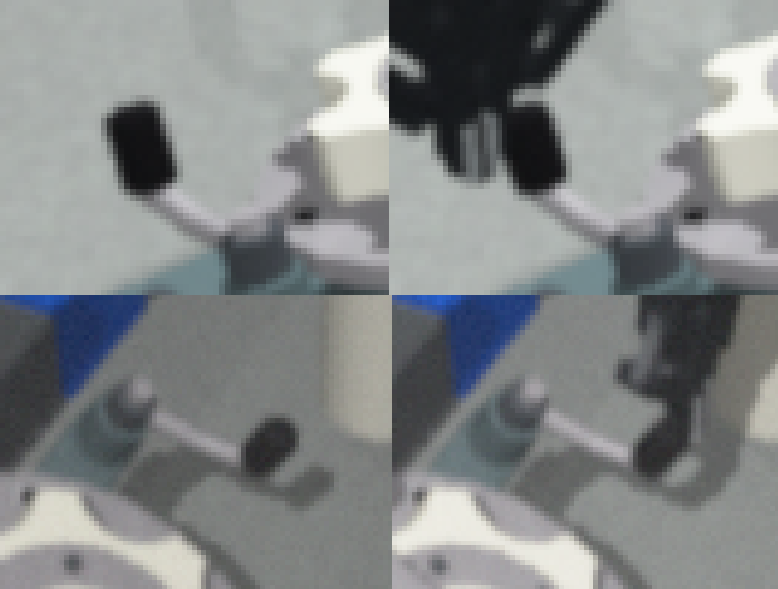

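View pics/w20.png

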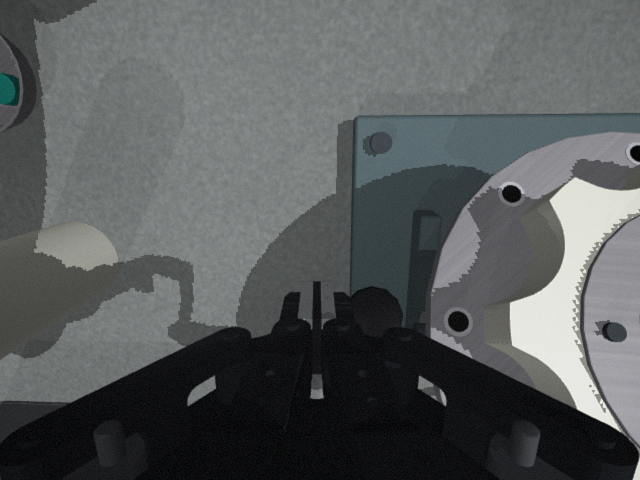

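```bash
python3 -m jog '[0,0,-2,0,0, 0,0,-4,0,0, 0,0,-6,0,0, 0,0,-8,0,0, 0,0,-10,0,0, 0,0,-11,0,0, 0,0,-12,0,0, 0,0,-12,0,0]' 60; python3 -m jog '[0,0,-1,0,0, 0,0,-2,0,0, 0,0,-3,0,0, 0,0,-3,0,0]';python3 -m jog '[0,0,-1,0,0, 0,0,-2,0,0, 0,0,-3,0,0, 0,0,-3,0,0]'
python3 - <<'E'
from h import *
shot('scene','pics/s21')
P=load('pics/s21')['p'].astype(float)
a=[cv2.resize(cv2.imread('pics/%s.png'%f)[260:310,262:328],None,fx=5.9,fy=5.9,interpolation=cv2.INTER_NEAREST) for f in('s20','s21')]
cv2.imwrite('pics/cmp3.png',np.hstack(a))
E
```

```text
time_s: 30.08
tool_pos: [0.5707, -0.1693, 0.1984]
eef_rot: [-3.133, 0.002, -3.133]
wrist_force: [1.9, -9.4, -0.7]
finger_gap: 0.0
time_s: 30.58
tool_pos: [0.5702, -0.1694, 0.198]
eef_rot: [-3.14, 0.0, -3.133]
wrist_force: [0.5, -4.6, 0.1]
finger_gap: 0.0002
time_s: 31.08
tool_pos: [0.57, -0.1716, 0.1978]
eef_rot: [3.141, -0.0, -3.133]
wrist_force: [-0.4, 0.4, -0.0]
finger_gap: -0.0
```

View pics/cmp3.png

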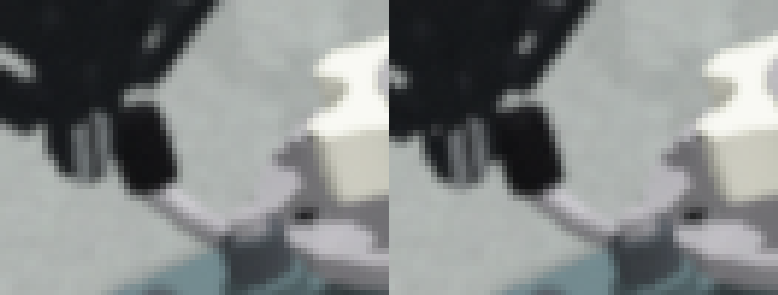

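```bash
python3 -m jog '[0,0,-4,0,0, 0,0,-12,0,0, 0,0,-16,0,0, 0,0,-16,0,0]'
python3 - <<'E'
from fr import *
shot('scene','pics/s22'); shot('wrist','pics/w22'); shot('side','pics/d22')
for n in ('w20','w22'):
    z=load('pics/'+n); W=cloud(z); P=z['p'].astype(int); L=W@F-np.array([0,0,-.1444])
    m=(abs(L[...,2]-.0718)<.003)&(P.max(-1)<60)
    g=m&(L[...,1]>-.175)&(L[...,1]<-.14)&(L[...,0]>.59)&(L[...,0]<.64); print(n,g.sum(),np.nanmean(L[g],0),L[g].min(0),L[g].max(0))
for f,box in (('side0',(198,222,302,330)),('d18',(198,222,302,330)),('d22',(198,222,302,330)),('scene0',(270,300,272,300)),('s15',(270,300,272,300)),('s22',(270,300,272,300))):
    P=load('pics/'+f)['p'].astype(float); a=P[box[0]:box[1],box[2]:box[3]].mean(-1); w=np.clip(60-a,0,None); v,u=np.mgrid[box[0]:box[1],box[2]:box[3]]
    print(f,(w>0).sum(),(w*u).sum()/w.sum(),(w*v).sum()/w.sum())
a=[cv2.resize(cv2.imread('pics/%s.png'%f)[260:310,262:328],None,fx=5.9,fy=5.9,interpolation=cv2.INTER_NEAREST) for f in('scene0','s22')]
cv2.imwrite('pics/cmp4.png',np.hstack(a))
E
```

```text
time_s: 31.62
tool_pos: [0.5701, -0.1885, 0.1978]
eef_rot: [3.141, -0.0, -3.134]
wrist_force: [-0.8, 0.1, -0.8]
finger_gap: 0.0001
w20 2048 [ 0.60952741 -0.15413426  0.07205327] [ 0.60018537 -0.17013892  0.06882791] [ 0.61982078 -0.14244827  0.0747192 ]
w22 1911 [ 0.60968442 -0.15696456  0.07197891] [ 0.60039749 -0.16887939  0.06884128] [ 0.62013442 -0.14573526  0.07463012]
side0 75 313.9984842743464 210.8658582796514
d18 73 314.3259156235512 210.11219286045437
d22 87 315.86520640269595 207.97935973041282
scene0 116 285.40279287565846 284.87799983276193
s15 116 284.1589147286822 285.3853218739468
s22 204 281.1341228024414 281.06541812301117
```

View pics/w22.png

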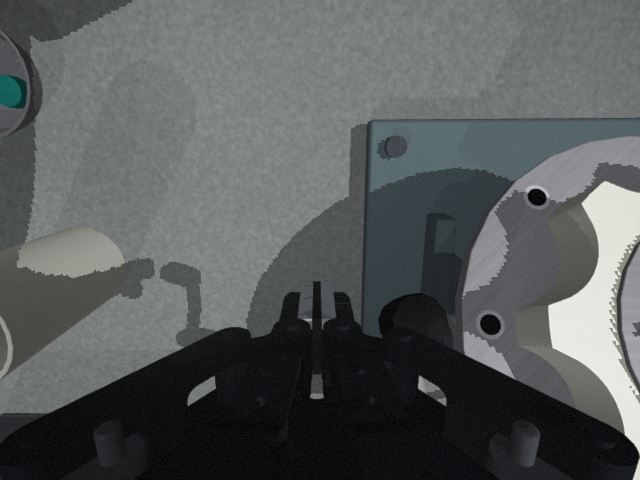

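View pics/cmp4.png

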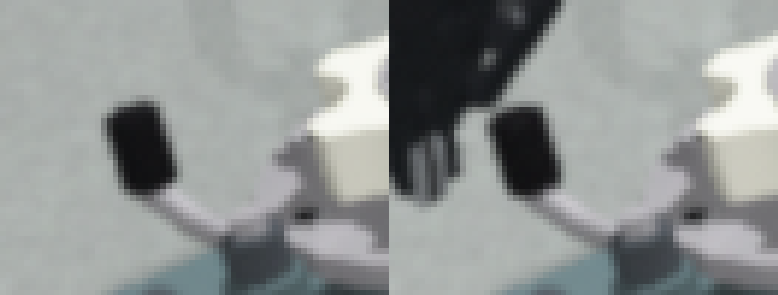

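```bash
python3 -m jog '[0,0,8,0,0, 0,0,14,0,0, 0,0,15,0,0, 0,0,15,0,0]'; for i in 1 2 3 4 5; do python3 -m jog '[0,0,1,0,0, 0,0,1,0,0]' | sed -n '1,2p;4p'; done
```

```text
time_s: 32.28
tool_pos: [0.5701, -0.1729, 0.1979]
eef_rot: [-3.141, 0.0, -3.133]
wrist_force: [0.9, -1.0, 0.2]
finger_gap: 0.0002
time_s: 32.52
tool_pos: [0.5701, -0.1727, 0.1979]
wrist_force: [0.1, -2.4, -0.2]
time_s: 32.78
tool_pos: [0.5702, -0.1725, 0.198]
wrist_force: [0.3, -6.1, -1.1]
time_s: 33.02
tool_pos: [0.5703, -0.1722, 0.1981]
wrist_force: [0.4, -6.3, -1.7]
time_s: 33.28
tool_pos: [0.5703, -0.1716, 0.1982]
wrist_force: [1.1, -8.7, -1.0]
time_s: 33.52
tool_pos: [0.5703, -0.1709, 0.1982]
wrist_force: [1.2, -8.6, -1.5]
```

```bash
for i in 1 2 3 ; do python3 -m jog '[0,0,1,0,0, 0,0,1,0,0]' | sed -n '1,2p;4p'; done;  python3 -m jog '[0,0,-12,0,0, 0,0,-12,0,0, 0,0,-12,0,0]'; python3 -m jog '[0,0,4,0,0, 0,0,4,0,0]'|sed -n '1,2p;4p'; for i in 1 2 3 4 ; do python3 -m jog '[0,0,1,0,0]' | sed -n '1,2p;4p'; done
```

```text
time_s: 33.78
tool_pos: [0.5703, -0.1702, 0.1982]
wrist_force: [0.7, -8.7, -0.5]
time_s: 34.02
tool_pos: [0.5703, -0.1695, 0.1982]
wrist_force: [0.2, -9.8, -0.3]
time_s: 34.28
tool_pos: [0.5705, -0.1692, 0.1984]
wrist_force: [1.0, -13.0, -1.5]
time_s: 34.65
tool_pos: [0.57, -0.1763, 0.1976]
eef_rot: [3.14, -0.001, -3.133]
wrist_force: [-0.1, 0.5, -0.3]
finger_gap: 0.0
time_s: 34.9
tool_pos: [0.5702, -0.1733, 0.1979]
wrist_force: [0.9, -5.0, -0.5]
time_s: 35.02
tool_pos: [0.5703, -0.1731, 0.198]
wrist_force: [0.6, -6.8, -1.0]
time_s: 35.15
tool_pos: [0.5703, -0.1728, 0.198]
wrist_force: [1.0, -7.1, -1.3]
time_s: 35.28
tool_pos: [0.5703, -0.1722, 0.1981]
wrist_force: [0.7, -8.6, -1.9]
time_s: 35.4
tool_pos: [0.5703, -0.1715, 0.1981]
wrist_force: [1.0, -9.1, -1.1]
```

```bash
python3 -m jog '[0,0,3,0,0, 0,0,6,0,0, 0,0,9,0,0, 0,0,12,0,0, 0,0,12,0,0, 0,0,12,0,0, 0,0,12,0,0]'
cat > gm.py <<'E'
from fr import *
import sys
n=sys.argv[1]; shot('wrist','pics/'+n)
z=load('pics/'+n); W=cloud(z); P=z['p'].astype(int); L=W@F-np.array([0,0,-.1444])
m=(abs(L[...,2]-.0718)<.003)&(P.max(-1)<60)
g=m&(L[...,1]>-.175)&(L[...,1]<-.14)&(L[...,0]>.59)&(L[...,0]<.64); print(n,g.sum(),L[g].max(0),np.sort(L[g][:,1])[-40:].mean())
E
python3 gm.py a1; python3 -m jog '[0,0,-1,0,0, 0,0,-2,0,0, 0,0,-3,0,0, 0,0,-4,0,0, 0,0,-5,0,0, 0,0,-6,0,0]'|sed -n '1,2p;4p';python3 gm.py a2;  python3 -m jog '[0,0,-1,0,0, 0,0,-2,0,0, 0,0,-2,0,0]'|sed -n '1,2p;4p';python3 gm.py a3;  python3 -m jog '[0,0,-1,0,0, 0,0,-2,0,0, 0,0,-2,0,0]'|sed -n '1,2p;4p';python3 gm.py a4;python3 -m jog '[0,0,-1,0,0, 0,0,-2,0,0, 0,0,-2,0,0]'|sed -n '1,2p;4p';python3 gm.py a5
```

```text
time_s: 36.28
tool_pos: [0.5715, -0.1684, 0.1993]
eef_rot: [-3.117, 0.006, -3.134]
wrist_force: [3.4, -28.4, -5.0]
finger_gap: -0.0002
a1 2016 [ 0.6192755  -0.14239295  0.07475764] -0.1433782378177353
time_s: 37.08
tool_pos: [0.5711, -0.169, 0.1987]
wrist_force: [2.7, -15.2, -2.1]
a2 2015 [ 0.61884777 -0.14303176  0.07470489] -0.1435300328730808
time_s: 37.5
tool_pos: [0.5708, -0.1691, 0.1984]
wrist_force: [1.3, -11.0, -2.0]
a3 1983 [ 0.61847748 -0.14272843  0.07478348] -0.1434473540429973
time_s: 37.92
tool_pos: [0.5704, -0.1693, 0.1981]
wrist_force: [0.9, -8.2, -1.0]
a4 1961 [ 0.61814674 -0.14257547  0.07472846] -0.14349761692600108
time_s: 38.35
tool_pos: [0.5701, -0.1694, 0.1979]
wrist_force: [1.6, -3.8, -0.6]
a5 1934 [ 0.61781732 -0.14249229  0.07479935] -0.14352871384978655
```

```bash
for i in 1 2 3 4 5 6; do python3 -m jog '[0,0,-1,0,0, 0,0,-1,0,0]'|sed -n '1,2p;4p';python3 gm.py b$i; done
```

```text
time_s: 38.65
tool_pos: [0.57, -0.1697, 0.1978]
wrist_force: [1.6, -4.2, -0.4]
b1 1910 [ 0.61772851 -0.14274254  0.07477003] -0.1438814554329039
time_s: 38.95
tool_pos: [0.57, -0.1707, 0.1978]
wrist_force: [1.0, -2.2, -0.9]
b2 1914 [ 0.61769529 -0.14346479  0.07475711] -0.14463948908356578
time_s: 39.25
tool_pos: [0.57, -0.1718, 0.1978]
wrist_force: [1.1, 0.4, -1.2]
b3 1888 [ 0.61767568 -0.14459219  0.07479297] -0.14566007125312677
time_s: 39.55
tool_pos: [0.57, -0.1728, 0.1979]
wrist_force: [0.9, 0.1, -0.3]
b4 1865 [ 0.61771809 -0.14507377  0.07478746] -0.14646820380284648
time_s: 39.85
tool_pos: [0.5701, -0.1741, 0.1978]
wrist_force: [-0.3, 0.3, -0.7]
b5 1870 [ 0.61773712 -0.14520032  0.07474168] -0.14637250160334747
time_s: 40.15
tool_pos: [0.5701, -0.1751, 0.1978]
wrist_force: [-0.7, 0.1, 0.0]
b6 1860 [ 0.61773212 -0.14555647  0.07476148] -0.1463966937385349
```

```bash
python3 -m jog '[0,0,-8,0,0, 0,0,-16,-20,0, 0,5,-16,-60,0, 0,10,-10,-110,0, 0,30,0,-160,0, 1,50,40,-190,0, 1,50,90,-190,0, 1,50,140,-190,0, 1,50,170,-190,0, 1,50,170,-190,0, 1,50,170,-190,0]' | sed -n '1,4p'
python3 - <<'E'
from fr import *
for n in('wrist','side','scene'): shot(n,'pics/f_'+n)
z=load('pics/f_wrist'); W=cloud(z); P=z['p'].astype(int); L=W@F-np.array([.6232,.0225,-.1444])
r=(P[...,0]>110)&(P[...,1]<70)&(P[...,2]<70)&(L[...,2]>.07); k=np.nanmean(L[r],0); print('knob',r.sum(),k,np.hypot(*k[:2]),np.degrees(np.arctan2(-k[1],k[0])))
for f in ('side0','f_side'):
    z=load('pics/'+f); W=cloud(z); P=z['p'].astype(int); L=W@F-np.array([.6232,.0225,-.1444]); r=(P[...,0]>120)&(P[...,1]<70)&(P[...,2]<70)&(L[...,2]>.06)&(L[...,2]<.11);k=np.nanmedian(L[r],0); print(f,r.sum(),k,np.degrees(np.arctan2(-k[1],k[0])))
E
python3 cl.py f_wrist
```

```text
time_s: 41.58
tool_pos: [0.5188, -0.0063, 0.3888]
eef_rot: [-3.141, 0.001, -3.134]
wrist_force: [0.5, -0.2, -0.4]
knob 0 [nan nan nan] nan nan
side0 114 [0.08867648 0.08129098 0.08312542] -42.51192430175663
f_side 114 [ 0.11678775 -0.00433174  0.08298987] 2.124168999080908
f_wrist 462 [ 0.61253906 -0.15510163  0.07157666] [ 0.61219052 -0.15571546  0.07041467] piv 0 [nan nan nan] clamp nan<stdin>:4: RuntimeWarning: Mean of empty slice
cl.py:7: RuntimeWarning: Mean of empty slice
  m2=(abs(L[...,2]-.0427)<.0012)&(abs(L[...,1]+.143)<.015)&(abs(L[...,0]-.686)<.015); p=np.nanmean(L[m2],0)
```

View pics/f_wrist.png

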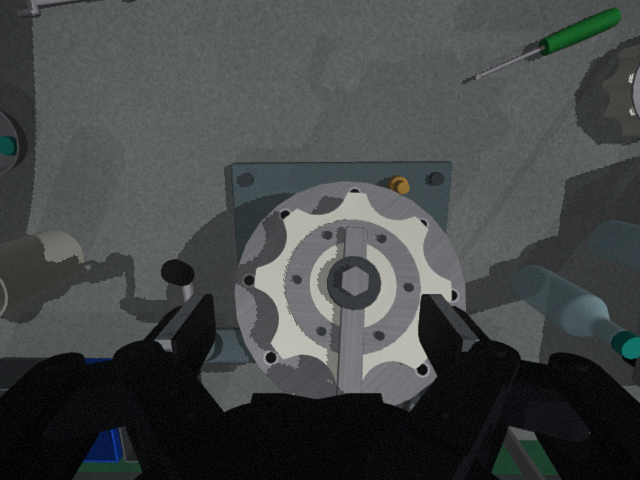

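View pics/f_side.png

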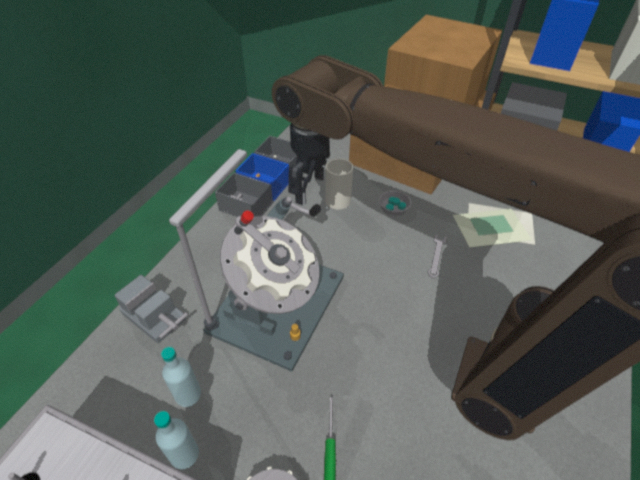

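```bash
python3 -c "
from rig import env; print(env.job_done())"
```

```text
the job is handed in; nothing more can be done
None
```

The star wheel has been moved on one pocket clockwise and the job is handed in, at about 42 s. One check is not perfect: the clamp lever rests slightly off its stop.

**What I did**
1. I swung the clamp lever to its loose stop, measured at 1.10 rad.
2. I drew the index pin 11–13 mm along its axis and swung the arm 45° clockwise. I released the pin over the next hole, where it sprang home.
3. I swung the clamp back and pressed it against the tight stop.
4. I withdrew; the wrist force was about zero and the gripper was open and clear of everything.

**Last checks**
- **Star and pin:** The side camera shows the index arm turned about 44.6°. The knob is at the same height as at the start (83.0 against 83.1 mm in that camera), so the pin is home.
- **Bystanders:** They look where they were; I did not measure each one.

**What failed or disagreed**
- **First clamp grasp:** The fingers closed above the grip. The real fingertips sit about 30 mm short of the reported tool point, so I went that much deeper.
- **Clamp not staying at zero:** It reached its stop under up to 35 N. Each time I let go, it sprang back about 3 mm at the grip, to roughly 0.04 rad, and stayed there. Pressing again, holding it and releasing slowly gave the same result. That is within the tight range (under about 0.12), but not at the 0.005 measured at the start.
- **A slip while re-pressing:** In one of those pushes the finger slid round behind the grip. I backed it off and pushed again.

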